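Park the pot behind its locked gate and nest the cups

TASK

Park the pot on the cold hotplate and stow the cups in it: flip the red cam lever to free the yellow gate, draw the gate fully back, and slide the pot along the plate from the red ring to the middle of the blue ring without lifting it off the plate. Then push the gate fully home again and flip the lever back to lock it; finally nest all the cups that are there inside one another in the pot, largest at the bottom and smallest on top, each standing upright on the floor of the one below. Leave everything else on the bench where it is, with the pot still on the blue ring and the gate shut and locked at the end.

Things in the scene. Friction and masses are not known exactly. Their poses are not given: they have to be found in the camera images.
- hotplate: Low grey hotplate, off and cold, fixed to the bench. Its dark flat top is 45 mm above the bench and spans x -80 to 110, y +-175 mm. Origin on the bench under the midpoint between its two marks, which lie at y = +95 and -95 mm, x = 0. x points away from the robot, y left along the row of marks, z up. The gate stands on the line y = 0, the lever at the back.
- work_mark: Red ring painted on the hotplate's top, outer diameter 128 mm: the working place, where the pot stands at the start; either the left or the right place. Origin at the ring's centre, on the plate's top; axes parallel to the hotplate's.
- park_mark: Blue ring painted on the hotplate's top, outer diameter 128 mm: the parking place, 190 mm from the red ring. Origin at its centre, on the plate's top; axes parallel to the hotplate's.
- pot: Round open steel pot, 100 mm outer diameter, 50 mm high, wall 4 mm, inner floor 5 mm above the underside, about 0.55 kg. Origin at the centre of its underside, z up. One straight black handle along its own -x (roughly to the robot): a bar 20 mm wide, 12 mm thick, 48 to 133 mm from the centre, mid-height 38 mm above the underside; pinch it across its width from above.
- gate_knob (a point): Point in the black round knob (24 mm diameter, 36 to 58 mm above the plate's top) on the yellow gate, 52 mm above the plate's top. The gate is a bar 12 mm thick, 28 mm tall, along the hotplate's x between the marks. Shut, its tip is 10 mm behind the line through the marks' centres and bars the pot's way, and the knob is 98 mm behind that line.
- gate (a joint): Slide of the gate, m: 0 = shut (fully home, towards the robot), 0.065 = fully open (drawn back along the hotplate's +x; the pot can then pass along the line of the marks). Friction 2 N; stays where it is left. While the lever is locked its tongue catches a lug on the gate, which gives only a few mm. The lever locks only with the gate within about 2 mm of home.
- cam_lever (a joint): Angle of the red cam lever, rad: 0 = locked, 1.2 = fully free. Upright axis; it turns clockwise seen from above from locked to free. The gate is released above about 0.8. Friction 0.1 N m; stays where it is left.
- cam_knob (a point): Point in the upright round red knob (20 mm diameter, 20 to 54 mm above the plate's top) at the end of the red cam lever, 75 mm from its axis; the bar below is 28 mm high, this point 50. Locked, the knob lies 100 degrees counter-clockwise from the hotplate's x as seen from the axis (left); free, 31 degrees (behind).
- cam_pivot (a point): Point on the cam lever's upright axis, 50 mm above the plate's top; 112 mm behind the line through the marks and 26 mm left of the gate's middle.
- cup_a: White round cup, the largest of a graded set of four (may be absent), upright on the bench: outer diameter 68 mm at the rim, 62 mm at the foot, height 75 mm, wall 2.5 mm, inner floor 28 mm above its underside, so a cup nested in it stands 28 mm higher. 200 g. Origin at the centre of its underside, z up. Grip it across the rim from above.
- cup_b: Blue round cup, the second largest of a graded set of four (may be absent), upright on the bench: outer diameter 56 mm at the rim, 50 mm at the foot, height 75 mm, wall 2.5 mm, inner floor 28 mm above its underside, so a cup nested in it stands 28 mm higher. 160 g. Origin at the centre of its underside, z up. Grip it across the rim from above.
- cup_c: Orange round cup, the third largest of a graded set of four (may be absent), upright on the bench: outer diameter 44 mm at the rim, 38 mm at the foot, height 75 mm, wall 2.5 mm, inner floor 28 mm above its underside, so a cup nested in it stands 28 mm higher. 120 g. Origin at the centre of its underside, z up. Grip it across the rim from above.
- cup_d: Green round cup, the smallest of a graded set of four (may be absent), upright on the bench: outer diameter 32 mm at the rim, 26 mm at the foot, height 75 mm, wall 2.5 mm, inner floor 28 mm above its underside, so a cup nested in it stands 28 mm higher. 80 g. Origin at the centre of its underside, z up. Grip it across the rim from above.
- tube_rack: Wooden rack 240 mm long (along its y) and 60 mm wide with six capped tubes of amber sample, 119 mm tall; a bystander, to be left alone. Origin at the centre of its underside.
- reagent: Amber bottle, 70 mm diameter, 150 mm tall; a bystander, to be left alone. Origin at the centre of its underside.
- salt_jar: White jar, 72 mm diameter, 90 mm tall; a bystander, to be left alone. Origin at the centre of its underside.
- standard: Clear bottle with a blue cap, 60 mm diameter, 120 mm tall; a bystander, to be left alone. Origin at the centre of its underside.
- mug: Grey mug, 80 mm diameter, 95 mm tall; a bystander, to be left alone. Origin at the centre of its underside.
- notebook: Green notebook 90 x 140 x 14 mm; a bystander, to be left alone. Origin at the centre of its underside.
Not all that is in view belongs to the job. Several things have the shape of the cup_b; the one meant has the colours described above. Of the things shaped like the cup_d, the green one is meant.

How it is judged:
On the way, in this order (a step that is already met when the one before it is completed fails the run):
1. the cam lever is flipped free (value of joint cam_lever above 0.8 rad), for 0.1 s.
2. the gate is drawn back (value of joint gate above 0.052 m), for 0.1 s.
3. the pot stands on the blue ring (horizontal distance between pot and park_mark below 0.025 m and linear speed of pot below 0.02 m/s), for 0.2 s.
4. the gate is home and the lever locked (value of joint gate below 0.006 m and value of joint cam_lever below 0.15 rad), for 0.2 s.
5. all the cups that are there are nested in the pot in size order (horizontal distance between each of cup_a, cup_b, cup_c, cup_d and pot below 0.036 m and z of cup_a in the frame of pot between 0.002 and 0.01 m and angle between each of cup_a, cup_b, cup_c, cup_d's own z axis and vertical below 0.12 rad and z of cup_b in the frame of pot between 0.002 and 0.038 m and z of cup_b in the frame of cup_a between 0.022 and 0.033 m and horizontal distance between each of cup_b, cup_c, cup_d and cup_a below 0.025 m and z of cup_c in the frame of pot between 0.002 and 0.066 m and z of cup_c in the frame of cup_a between 0.022 and 0.061 m and z of cup_c in the frame of cup_b between 0.022 and 0.033 m and horizontal distance between each of cup_c, cup_d and cup_b below 0.025 m and z of cup_d in the frame of pot between 0.002 and 0.094 m and z of cup_d in the frame of cup_a between 0.022 and 0.089 m and z of cup_d in the frame of cup_b between 0.022 and 0.061 m and z of cup_d in the frame of cup_c between 0.022 and 0.033 m and horizontal distance between cup_d and cup_c below 0.025 m), for 0.2 s.
At the end, for the whole second after the job is handed in: All cups present stand upright (within 0.12 rad) in the pot, each smaller one on the floor of the next larger one present, the pot's centre within 25 mm of the blue ring's centre, the gate within 6 mm of shut, the lever within 0.15 rad of locked, everything at rest (all of step 3 and all of step 4 and all of step 5 and linear speed of each of cup_a, cup_b, cup_c, cup_d below 0.02 m/s); the robot touches nothing.
It fails at once if the pot is lifted more than 10 mm off the plate, or leaves it (z of pot in the frame of hotplate above 0.055 m or z of pot in the frame of hotplate below 0.035 m).
It fails at once if a bystander is pushed aside more than 30 mm or knocked over (distance of any of tube_rack, reagent, salt_jar, standard, mug, notebook from where it was at the start of the episode above 0.03 m or angle between any of tube_rack, reagent, salt_jar, standard, mug, notebook's own z axis and vertical above 0.5 rad).
Of cup_a, cup_b, cup_c, cup_d only 2 to 4 are there at a start; the rules pass over those that are not, and their reading is None.
At some moment in a run one of pot, cup_a, cup_b may be knocked a few centimetres aside while the robot is not near it.
It also fails if it takes over 210 s, if anything falls off the work surface, if the arm or the gripper's body presses on something with over 40 N, if the wrist force passes 120 N, or if a joint passes its speed limit or range.

ROBOT

A 6-joint arm with a two-finger parallel gripper is mounted at the origin on the work surface. World frame = base frame: x ahead of the robot, y to its left, z up, the work surface at z = 0. Lengths are in m, angles in rad, forces in N, time in s.
With the tool pointing down it reaches from about 0.35 to 0.85 m from the base axis. Payload 8.1 kg.
Tool frame: the origin (TCP) lies midway between the tips of the shut fingers; the grasp point (between the pads) lies 19 mm behind it (robot.tcp_to_grasp is the distance from the TCP to the grasp point, in m); x points along the fingers, y is the direction in which the jaws open and shut, and the axes are right-handed (so a half turn about x gives the same grasp; the last joint's range is limited). The gripper opens to 93 mm and grips with 3 to 60 N. Pads are 15 mm wide; open, the fingers measure 128 mm over their backs; the gripper's body (75 mm by 188 mm) begins 65 mm behind the grasp point.
Start: joints at [1.216, 0.13, 1.488, -0, 1.523, -0.085], TCP at [0.16, 0.578, 0.219] pointing down, gripper open.
Joint ranges: [-2.96, 2.96], [-0.89, 2.26], [0.02, 2.5], [-1.34, 4.48], [0, 2.73], [-2.66, 2.66]. Speed limits (rad/s): [2.39, 2.39, 2.79, 3.14, 3.14, 3.14].

INTERFACE

Orientations are given as a rotation vector (axis times angle).
In Python, from plant import robot gives the robot as it stands.
- The arm moves only by the tool play_rows, never from a script. Its argument "plan" is a list of rows, each an object with "slide": the shift along the world's x, y, z as a fraction of full scale, a list of three; "roll": the turn about the world's z as a fraction of full scale; "fingers": the gripper command: -1 is shut, 1 is fully open, values between are in proportion. A call has 1 to 20 rows; each row shifts and turns the commanded pose from where the row before left it; what a row does not reach is not made up. Full scale, the value 1, is 30 mm for a shift and 8 degrees for a turn. A row lasts 1/8 s, in which the tool goes at most 62.5 mm and 10.7 degrees, less where a joint would pass 70% of its speed; a pose out of reach is approached as far as the arm can. A call with a number of a shift or a turn outside -1 to 1 is refused whole. A call with a gripper value outside its range is refused whole. The fingers move at their own pace and stop on an object; "squeeze" is the grip in N (left out, the last holds). Time passes only in rows, so rows that do not move let the fingers close. It gives the time, the measured TCP pose, the force and the opening at its end, in the units of the state.
- robot.read_state(): the state, without advancing time (a new reading comes with each control period).
- robot.read_camera(name): name is "scene" or "top"; returns the picture (400x640x3 uint8, red, green, blue); there is no depth.
- robot.get_calibration(name): a dict with "fx", "fy", "cx", "cy" (pixels), "R" (3x3) and "t" (3): a world point X has camera coordinates R X + t. Camera axes: x right, y down, z forward; pixel columns grow to the right and rows downward; lengths in m; the calibration is good to about 2 mm. A picture is of the moment at which its call begins. get_calibration takes no time and is no camera call.
- robot.close_job(): hands the job in, once; it reports no verdict.
Trained networks look in the newest picture that a camera, given by its name, has taken for a name from the list of things; names that differ only in an ending like _2 or _b are one class to them, and where a whole thing is asked for, a point or a joint stands for the part that bears it (a point fixed in the world has none). Each returns a list of dicts, best first, with "p" (0 to 1); they miss things now and then, are a little off and sometimes report something else, mostly with a low value. They report only what shows in the picture. A call takes as long as a camera call. They do not tell look-alikes from the thing itself.
- robot.boxes_of(camera, target): "extent" ([centre column, centre row, width, height] in pixels, round what is visible of it).
- robot.regions_of(camera, target): "region" (400x640 bool, what is visible of it) and "extent" ([centre column, centre row, width, height] in pixels, round what is visible of it).
- robot.mark_of(camera, target): "point" ([column, row] in pixels: a listed point, or the origin of a listed thing).
The state is a dict: "t": time; "q": joint angles; "dq": joint speeds; "joint_torque": joint torques, N m; "tool_pos": TCP position; "orientation": TCP orientation; "force": force on the tool from outside, world axes, zero at the start; "wrist_torque": the same for the moment, N m; "opening": finger opening in m.
Only numpy, scipy, OpenCV 4.12 (cv2) and the standard library are available. Lean on these libraries where they do the work, as an engineer would, in place of code of your own. Each camera call takes 0.05 s, during which the arm holds its last target.

## Working session

There is one attempt and no reset: what is moved stays moved. The work goes in short steps, Python scripts to look and compute and a tool call to move; the robot and the scene stay as the last step left them, time stands still between calls to the robot, and variables do not carry over. Pictures are saved under pics/ and viewed, and the job is handed in when it is done.

Besides the shell and the picture viewer there is one more tool, called after "Call:" as name([rows], argument=value, ...), one row to a line, values as JSON. play_rows: Moves the arm, as the interface text tells. Its arguments: {"type":"object","properties":{"plan":{"type":"array","items":{"type":"object","properties":{"slide":{"type":"array","items":{"type":"number","minimum":-1,"maximum":1}},"roll":{"type":"number","minimum":-1,"maximum":1},"fingers":{"type":"number"}}}},"squeeze":{"type":"number"}},"required":["plan"]}

```bash
ls; mkdir -p pics; python3 - <<'E'
from plant import robot
import cv2
s=robot.read_state(); print({k:(v if not hasattr(v,'tolist') else v.tolist()) for k,v in s.items()})
for n in ['scene','top']:
    im=robot.read_camera(n); cv2.imwrite(f'pics/{n}0.png',im[:,:,::-1]); print(n,robot.get_calibration(n))
E
```

```text
pics
{'t': 0.0, 'q': [1.2155730015849735, 0.13117499133224259, 1.489243459569444, -4.713013328856938e-06, 1.5230190062965916, -0.0854146858408098], 'dq': [-0.0017680914431440669, -0.0002586389110232316, 0.0011892932545017375, -0.0004601652036391902, 0.0008344318114364866, -0.0014211179925192742], 'joint_torque': [-0.002430015883874148, -55.982022285461426, -49.17640686035156, 0.0767360650934279, 0.03499921644106507, -0.00022543548766407184], 'tool_pos': [0.1597197940693684, 0.5777649961779555, 0.21759887355825658], 'orientation': [0.21038414009616677, 1.56079887894607, -0.21322072055674288], 'force': [0.338850082880591, 0.016098534138341353, -0.6287272066476405], 'wrist_torque': [-0.02274908055112048, -0.025183921833523363, -0.09300390862628509], 'opening': 0.09299944801702417}
scene {'fx': 426.2962769883025, 'fy': 426.2962769883025, 'cx': 311.1548402431138, 'cy': 197.8122121168521, 'R': array([[ 0.69118081,  0.72246883, -0.01754664],
       [ 0.3846079 , -0.38829062, -0.83744084],
       [-0.61183809,  0.57207446, -0.54624624]]), 't': array([-0.38345441, -0.12141191,  1.82386396])}
top {'fx': 470.92649196509007, 'fy': 470.92649196509007, 'cx': 322.0369446631207, 'cy': 206.54291097243123, 'R': array([[ 0.02580502, -0.999647  ,  0.00632274],
       [-0.99258838, -0.02637313, -0.11862867],
       [ 0.11875355, -0.00321467, -0.99291856]]), 't': array([-0.02203908,  0.55058827,  1.63394721])}
```

View pics/scene0.png

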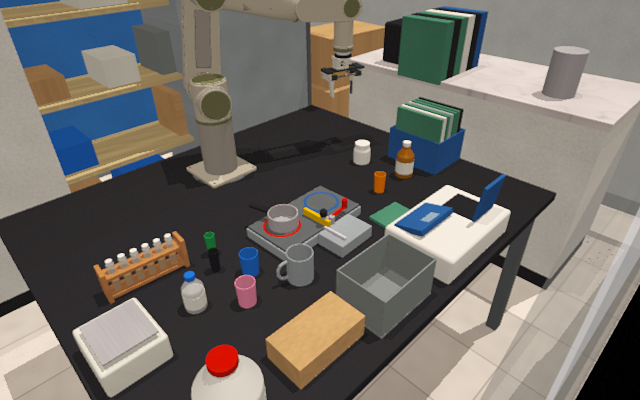

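View pics/top0.png

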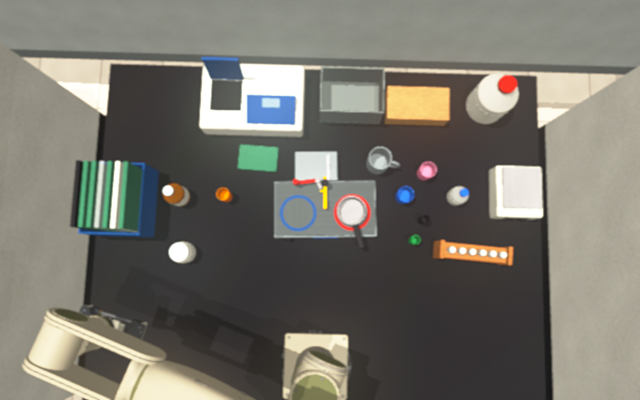

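Candidates seen: blue cup top (405,195), orange (223,195), green (415,239); look-alikes are pink (427,170) and black (423,220). No white cup is obvious, only the salt jar at (182,252). I'll measure these and check enlarged crops.

```bash
cat > h.py <<'E'
from plant import robot
import numpy as np, cv2
def ray(n,px):
    c=robot.get_calibration(n); d=np.array([(px[0]-c['cx'])/c['fx'],(px[1]-c['cy'])/c['fy'],1.])
    R=np.array(c['R']);t=np.array(c['t']); return -R.T@t, R.T@d
def atz(n,px,z):
    o,d=ray(n,px); return o+d*(z-o[2])/d[2]
def tri(pa,pb):
    o1,d1=ray('scene',pa);o2,d2=ray('top',pb);d1/=np.linalg.norm(d1);d2/=np.linalg.norm(d2)
    A=np.stack([d1,-d2],1);s=np.linalg.lstsq(A,o2-o1,rcond=None)[0]
    a=o1+s[0]*d1;b=o2+s[1]*d2; return (a+b)/2,np.linalg.norm(a-b)
def proj(n,X):
    c=robot.get_calibration(n);p=np.array(c['R'])@X+c['t'];return c['fx']*p[0]/p[2]+c['cx'],c['fy']*p[1]/p[2]+c['cy']
def shot(n,f):
    im=robot.read_camera(n);cv2.imwrite('pics/'+f,im[:,:,::-1]);return im
def crop(im,x0,y0,x1,y1,k,f):
    cv2.imwrite('pics/'+f,cv2.resize(im[y0:y1,x0:x1,::-1],None,fx=k,fy=k,interpolation=cv2.INTER_CUBIC))
np.set_printoptions(precision=4,suppress=True)
E
python3 - <<'E'
from h import *
zs=dict(hotplate=0,work_mark=.045,park_mark=.045,pot=.045,gate_knob=.097,cam_knob=.095,cam_pivot=.095,cup_a=0,cup_b=0,cup_c=0,cup_d=0,salt_jar=0,mug=0,standard=0,reagent=0,tube_rack=0,notebook=0)
for k,z in zs.items():
    for n in ['top','scene']:
        try:
            for r in robot.mark_of(n,k)[:4]:
                if r['p']>.2: print(k,n,round(r['p'],2),np.round(r['point'],1),atz(n,r['point'],z)[:2])
        except Exception as e: print(k,n,e)
print(robot.read_state()['t'])
im=shot('top','t1.png'); crop(im,380,150,480,260,6,'c1.png'); crop(im,260,140,400,250,5,'c2.png')
im=shot('scene','s1.png'); crop(im,190,210,290,310,6,'c3.png')
E
```

```text
hotplate top 0.82 [323.4 213.5] [ 0.5298 -0.0133]
hotplate top 0.46 [255.5 159.1] [0.7228 0.2396]
hotplate scene 0.62 [300.3 223.8] [ 0.5262 -0.0251]
work_mark top 0.66 [352.4 211.8] [ 0.5338 -0.1146]
work_mark scene 0.48 [282.5 225.3] [ 0.5363 -0.1122]
park_mark top 0.59 [294.9 214.8] [0.5179 0.0867]
park_mark scene 0.71 [321.4 197.8] [0.5098 0.0954]
park_mark scene 0.31 [248.9 275.2] [ 0.6487 -0.3336]
pot top 0.71 [323.9 185.7] [ 0.6238 -0.0122]
pot top 0.67 [349.2 212.2] [ 0.5321 -0.1034]
pot top 0.48 [180.7 195.4] [0.5758 0.4903]
pot scene 0.8 [286.5 228.9] [ 0.5605 -0.1157]
pot scene 0.32 [195.7 310.4] [ 0.6568 -0.5108]
gate_knob top 0.69 [323.1 183.9] [ 0.6214 -0.009 ]
gate_knob top 0.61 [259.8 158.9] [0.7027 0.2109]
gate_knob scene 0.73 [329.6 212.7] [ 0.6474 -0.0041]
gate_knob scene 0.53 [325.4 208.7] [0.6219 0.0025]
cam_knob top 0.58 [294.6 178.7] [0.6372 0.0891]
cam_knob top 0.42 [376.1 162.9] [ 0.7    -0.1898]
cam_knob scene 0.57 [344.2 198.5] [0.6222 0.0928]
cam_knob scene 0.29 [330.  212.5] [ 0.6456 -0.0003]
cam_pivot top 0.62 [318.1 179.1] [0.638  0.0085]
cam_pivot scen
[... 1689 characters left out ...]
[0.5836 0.3146]
salt_jar scene 0.7 [362.1 156.6] [0.3516 0.5086]
mug top 0.94 [373.6 160.1] [ 0.7308 -0.1917]
mug scene 0.83 [300.2 275.1] [ 0.7151 -0.1986]
mug scene 0.63 [393.4 218.8] [0.7371 0.2269]
standard top 0.65 [451.8 197.6] [ 0.6   -0.477]
standard scene 0.61 [195.4 309.2] [ 0.6113 -0.493 ]
reagent top 0.7 [177.9 199.5] [0.5667 0.513 ]
reagent top 0.67 [315.1 178.3] [0.6576 0.0202]
reagent scene 0.86 [401.3 173.5] [0.5655 0.5072]
tube_rack top 0.63 [468.6 253. ] [ 0.4016 -0.5358]
tube_rack top 0.21 [321.  184.2] [ 0.6365 -0.0019]
tube_rack scene 0.68 [151.1 276.7] [ 0.4049 -0.5208]
notebook top 0.66 [258.3 159.1] [0.7231 0.2294]
notebook scene 0.95 [391.3 220.7] [0.7388 0.2126]
1.8
```

View pics/c1.png

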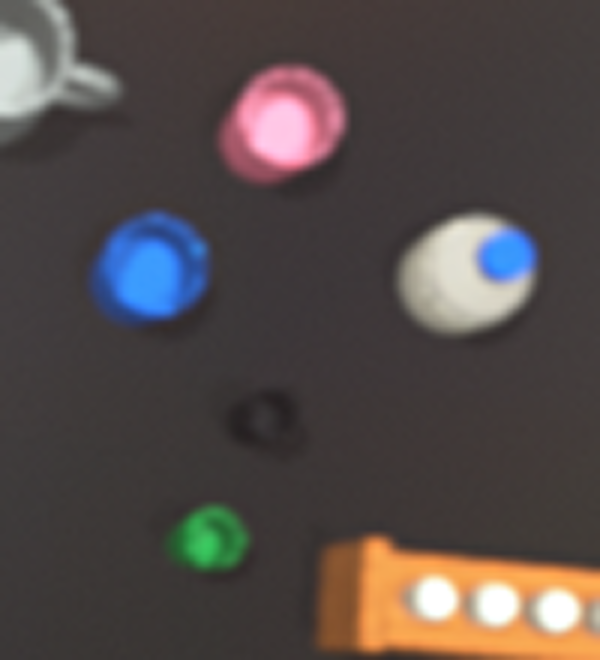

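View pics/c2.png

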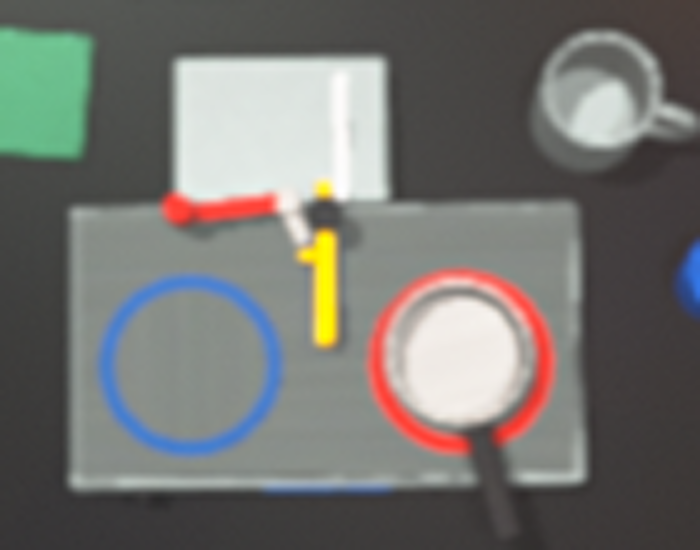

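View pics/c3.png

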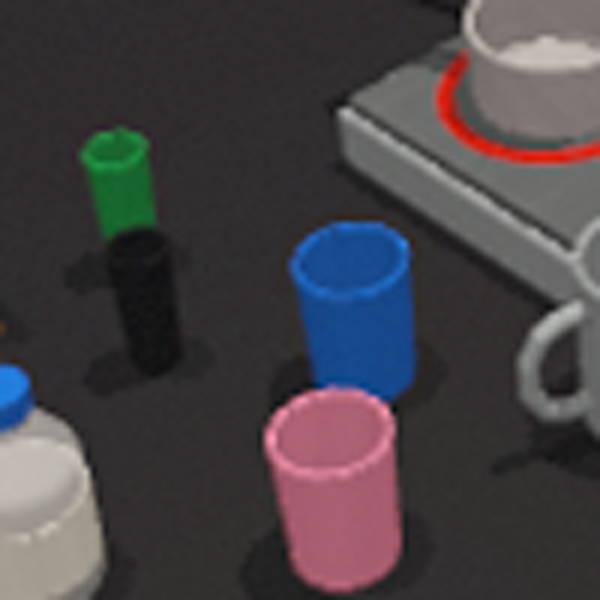

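Top crop: blue cup at (405,195), orange (223,195), green (415,239). The pink (427,170) and black (423,220) cups are look-alikes, so they stay. There is no white cup, so the set is b, c, d. Next I fit poses by matching the colour silhouettes.

```bash
cat >> h.py <<'E'
from scipy.optimize import minimize
def cmask(im,c):
    h=cv2.cvtColor(im,cv2.COLOR_RGB2HSV).astype(int);H,S,V=h[...,0],h[...,1],h[...,2]
    if c=='blue': return (H>98)&(H<125)&(S>110)&(V>45)
    if c=='orange': return (H>4)&(H<20)&(S>150)&(V>60)
    if c=='green': return (H>50)&(H<80)&(S>120)&(V>35)
    if c=='red': return ((H<5)|(H>174))&(S>150)&(V>80)
    if c=='yellow': return (H>20)&(H<35)&(S>120)&(V>80)
def near(m,uv,r):
    yy,xx=np.mgrid[:400,:640]; m=m&(np.hypot(xx-uv[0],yy-uv[1])<r)
    n,l,st,ce=cv2.connectedComponentsWithStats(m.astype(np.uint8))
    if n<2: return m
    return l==1+np.argmax(st[1:,4])
A=np.linspace(0,2*np.pi,40)
def hull(n,xy,rt,rf,z0,z1):
    P=[proj(n,np.array([xy[0]+r*np.cos(a),xy[1]+r*np.sin(a),z])) for r,z in((rf,z0),(rt,z1)) for a in A]
    h=cv2.convexHull(np.array(P,np.float32))
    m=np.zeros((400*4,640*4),np.uint8);cv2.fillConvexPoly(m,np.round((h+.5)*4).astype(np.int32),1)
    return cv2.resize(m.astype(np.float32),(640,400),interpolation=cv2.INTER_AREA)
CUP=dict(b=('blue',.028,.025),c=('orange',.022,.019),d=('green',.016,.013))
def fitcup(k,masks,xy,z0=0,h=.075):
    _,rt,rf=CUP[k]
    def cost(p): return sum(np.abs(hull(n,p,rt,rf,z0,z0+h)-m).sum()/max(m.sum(),1) for n,m in masks.items())
    r=minimize(cost,xy,method='Nelder-Mead',options=dict(initial_simplex=[xy,[xy[0]+.01,xy[1]],[xy[0],xy[1]+.01]],xatol=2e-4,fatol=1e-4))
    return r.x,r.fun
def ellc(m):
    c=max(cv2.findContours(m.astype(np.uint8),cv2.RETR_EXTERNAL,cv2.CHAIN_APPROX_NONE)[0],key=len)
    return cv2.fitEllipse(cv2.convexHull(c))
E
python3 - <<'E'
from h import *
T=cv2.imread('pics/t1.png')[:,:,::-1].copy();S=cv2.imread('pics/s1.png')[:,:,::-1].copy()
init=dict(b=((405,195),(.60,-.31)),c=((223,195),(.6,.345)),d=((415,239),(.44,-.34)))
for k,(uv,xy) in init.items():
    c=CUP[k][0]
    ms={}
    ms['top']=near(cmask(T,c),uv,18)
    ms['scene']=near(cmask(S,c),proj('scene',np.array([*xy,.037])),28)
    both=fitcup(k,ms,np.array(xy)); 
    print(k,both,[fitcup(k,{n:m},both[0]) for n,m in ms.items()],[m.sum() for m in ms.values()])
for c,uv,uvs in(('blue',(298,212),(321,200)),('red',(352,212),(282,225))):
    m=near(cmask(T,c),uv,27);e=ellc(m);print(c,e,atz('top',e[0],.045))
    m=near(cmask(S,c),uvs,40);e=ellc(m);print(c,e,atz('scene',e[0],.045))
E
```

```text
Traceback (most recent call last):
  File "h.py", line 42, in fitcup
    r=minimize(cost,xy,method='Nelder-Mead',options=dict(initial_simplex=[xy,[xy[0]+.01,xy[1]],[xy[0],xy[1]+.01]],xatol=2e-4,fatol=1e-4))
  File "h.py", line 41, in cost
    def cost(p): return sum(np.abs(hull(n,p,rt,rf,z0,z0+h)-m).sum()/max(m.sum(),1) for n,m in masks.items())
                        ~~~^^^^^^^^^^^^^^^^^^^^^^^^^^^^^^^^^^^^^^^^^^^^^^^^^^^^^^^^^^^^^^^^^^^^^^^^^^^^^^^^^
  File "h.py", line 41, in <genexpr>
    def cost(p): return sum(np.abs(hull(n,p,rt,rf,z0,z0+h)-m).sum()/max(m.sum(),1) for n,m in masks.items())
                                   ~~~~^^^^^^^^^^^^^^^^^^^
  File "h.py", line 34, in hull
    P=[proj(n,np.array([xy[0]+r*np.cos(a),xy[1]+r*np.sin(a),z])) for r,z in((rf,z0),(rt,z1)) for a in A]
       ~~~~^^^^^^^^^^^^^^^^^^^^^^^^^^^^^^^^^^^^^^^^^^^^^^^^^^^^^
  File "h.py", line 13, in proj
    c=robot.get_calibration(n);p=np.array(c['R'])@X+c['t'];return c['fx']*p[0]/p[2]+c['cx'],c['fy']*p[1]/p[2]+c['cy']
ValueError: time passes only in moves, steps and waits
```

```bash
sed -i 's/robot.get_calibration(n)/cal(n)/' h.py; sed -i '2a C_={}\ndef cal(n):\n    if n not in C_: C_[n]=robot.get_calibration(n)\n    return C_[n]' h.py
cat > fit1.py <<'E'
from h import *
T=cv2.imread('pics/t1.png')[:,:,::-1].copy();S=cv2.imread('pics/s1.png')[:,:,::-1].copy()
init=dict(b=((405,195),(.60,-.31)),c=((223,195),(.6,.345)),d=((415,239),(.44,-.34)))
for k,(uv,xy) in init.items():
    c=CUP[k][0]
    ms={}
    ms['top']=near(cmask(T,c),uv,18)
    ms['scene']=near(cmask(S,c),proj('scene',np.array([*xy,.037])),28)
    both=fitcup(k,ms,np.array(xy)); 
    print(k,both,[fitcup(k,{n:m},both[0]) for n,m in ms.items()],[m.sum() for m in ms.values()])
for c,uv,uvs in(('blue',(298,212),(321,200)),('red',(352,212),(282,225))):
    m=near(cmask(T,c),uv,27);e=ellc(m);print(c,e,atz('top',e[0],.045))
    m=near(cmask(S,c),uvs,40);e=ellc(m);print(c,e,atz('scene',e[0],.045))
E
python3 fit1.py
```

```text
b (array([ 0.5982, -0.2961]), np.float64(0.23714586829697115)) [(array([ 0.5991, -0.2972]), np.float64(0.11834192439862543)), (array([ 0.5961, -0.2952]), np.float64(0.08611918604651163))] [np.int64(291), np.int64(516)]
c (array([0.582, 0.338]), np.float64(0.35448469873779476)) [(array([0.5838, 0.34  ]), np.float64(0.1988970588235294)), (array([0.5794, 0.3391]), np.float64(0.06553643724696356))] [np.int64(170), np.int64(247)]
d (array([ 0.4415, -0.3308]), np.float64(0.5964265046296297)) [(array([ 0.4424, -0.3308]), np.float64(0.125)), (array([ 0.438 , -0.3288]), np.float64(0.4367283950617284))] [np.int64(96), np.int64(162)]
blue ((297.61846923828125, 212.56329345703125), (35.64743423461914, 35.85212707519531), 91.65514373779297) [0.526  0.0775 0.045 ]
blue ((320.6743469238281, 201.51478576660156), (19.52640724182129, 35.1967658996582), 89.56058502197266) [0.5252 0.0764 0.045 ]
red ((355.2209777832031, 211.96884155273438), (28.936487197875977, 33.16015625), 178.9252166748047) [ 0.5334 -0.1245  0.045 ]
red ((281.4621276855469, 225.28857421875), (22.748823165893555, 38.14189147949219), 85.9432144165039) [ 0.5338 -0.1145  0.045 ]
```

```bash
python3 - <<'E'
from h import *
from scipy.spatial.transform import Rotation as Ro
s=robot.read_state();print(Ro.from_rotvec(s['orientation']).as_matrix())
T=cv2.imread('pics/t1.png')[:,:,::-1].copy();S=cv2.imread('pics/s1.png')[:,:,::-1].copy()
m=cmask(T,'red');m[:,325:]=0;ys,xs=np.nonzero(m[170:192,285:325]);print('red lever cols',xs.min()+285,xs.max()+285)
k=near(m,(294,181),6);print(np.argwhere(k).mean(0)[::-1],atz('top',np.argwhere(k).mean(0)[::-1],.095))
m=cmask(S,'red');k=near(m,(345,203),10);ys,xs=np.nonzero(k);print(xs.min(),xs.max(),ys.min(),ys.max(),atz('scene',(xs[ys<ys.min()+4].mean(),ys.min()+1),.099))
y=cmask(T,'yellow');ys,xs=np.nonzero(near(y,(325,195),25));print(xs.min(),xs.max(),ys.min(),ys.max())
crop(S,240,180,380,260,5,'c4.png')
# model projections
psi=.04;ex=np.array([np.cos(psi),np.sin(psi)]);ey=np.array([-ex[1],ex[0]])
c=np.array([.5256,.077])-.095*ey;print('centre',c)
for nm,a,b,z in(('gk',.098,0,.103),('piv',.112,.026,.095),('ck',.112-.013,.026+.0739,.099),('bl',-.08,.175,.045),('br',-.08,-.175,.045),('tl',.11,.175,.045),('tr',.11,-.175,.045),('red',0,-.095,.045)):
    X=np.array([*(c+a*ex+b*ey),z]);print(nm,X,np.round(proj('top',X),1),np.round(proj('scene',X),1))
E
```

```text
[[ 0.      0.2665  0.9638]
 [ 0.      0.9638 -0.2665]
 [-1.      0.     -0.    ]]
red lever cols 293 314
[295.7 181.6] [0.6272 0.085  0.095 ]
338 347 198 211 [0.6285 0.086  0.099 ]
320 327 186 209
centre [ 0.5294 -0.0179]
gk [ 0.6273 -0.014   0.103 ] [324.6 181.9] [323.  209.9]
piv [0.6403 0.0125 0.095 ] [317.  178.4] [331.6 210.2]
ck [0.6243 0.0859 0.099 ] [295.4 182.2] [343.3 198.5]
bl [0.4425 0.1537 0.045 ] [275.  235.8] [319.8 185. ]
br [ 0.4565 -0.196   0.045 ] [375.3 234.4] [247.5 225.8]
tl [0.6323 0.1613 0.045 ] [274.9 182. ] [359.1 203.9]
tr [ 0.6463 -0.1884  0.045 ] [373.8 180.7] [286.9 251.3]
red [ 0.5332 -0.1128  0.045 ] [351.9 212. ] [281.7 225. ]
```

View pics/c4.png

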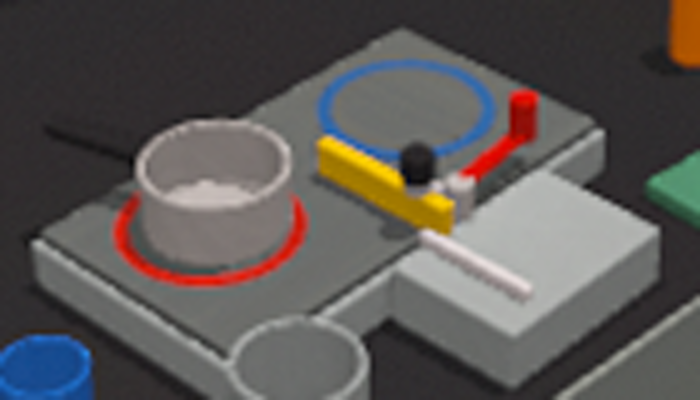

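Call:
play_rows([
  {"slide": [0.91, -0.965, 0], "roll": -0.55, "fingers": -0.1},
  {"slide": [0.91, -0.965, 0], "roll": -0.55, "fingers": -0.1},
  {"slide": [0.91, -0.965, 0], "roll": -0.55, "fingers": -0.1},
  {"slide": [0.91, -0.965, 0], "roll": -0.55, "fingers": -0.1},
  {"slide": [0.91, -0.965, 0], "roll": -0.55, "fingers": -0.1},
  {"slide": [0.91, -0.965, 0], "roll": -0.55, "fingers": -0.1},
  {"slide": [0.91, -0.965, 0], "roll": -0.55, "fingers": -0.1},
  {"slide": [0.91, -0.965, 0], "roll": -0.55, "fingers": -0.1},
  {"slide": [0.91, -0.965, 0], "roll": -0.55, "fingers": -0.1},
  {"slide": [0.91, -0.965, 0], "roll": -0.55, "fingers": -0.1},
  {"slide": [0.91, -0.965, 0], "roll": -0.55, "fingers": -0.1},
  {"slide": [0.91, -0.965, 0], "roll": -0.55, "fingers": -0.1},
  {"slide": [0.91, -0.965, 0], "roll": -0.55, "fingers": -0.1},
  {"slide": [0.91, -0.965, -0.5], "roll": -0.55, "fingers": -0.1},
  {"slide": [0.91, -0.965, -0.5], "roll": -0.55, "fingers": -0.1},
  {"slide": [0.91, -0.965, -0.5], "roll": -0.55, "fingers": -0.1},
  {"slide": [0.91, -0.965, -0.5], "roll": -0.5, "fingers": -0.1},
  {"slide": [0, 0, 0], "roll": 0, "fingers": -0.1},
  {"slide": [0, 0, 0], "roll": 0, "fingers": -0.1},
], squeeze=15)

```text
t: 4.28
tool_pos: [0.6238, 0.0864, 0.1587]
orientation: [1.207, 1.211, -1.207]
force: [1.2, 0.1, 0.6]
opening: 0.042
```

Call:
play_rows([
  {"slide": [0.05, 0, -0.9], "roll": 0, "fingers": -0.1},
  {"slide": [0, 0, -0.9], "roll": 0, "fingers": -0.1},
  {"slide": [0, 0, -0.87], "roll": 0, "fingers": -0.1},
  {"slide": [0, 0, 0], "roll": 0, "fingers": -0.1},
  {"slide": [0, 0, 0], "roll": 0, "fingers": -1},
  {"slide": [0, 0, 0], "roll": 0, "fingers": -1},
  {"slide": [0, 0, 0], "roll": 0, "fingers": -1},
  {"slide": [0, 0, 0], "roll": 0, "fingers": -1},
])

```text
t: 5.28
tool_pos: [0.6269, 0.0864, 0.0804]
orientation: [1.209, 1.208, -1.205]
force: [0.7, 2.3, 6.9]
opening: 0.0198
```

```bash
python3 - <<'E'
from h import *
im=shot('scene','s2.png');crop(im,280,120,420,260,5,'c5.png');print(robot.read_state()['force'])
E
```

```text
[0.1919 0.2882 6.8742]
```

View pics/c5.png

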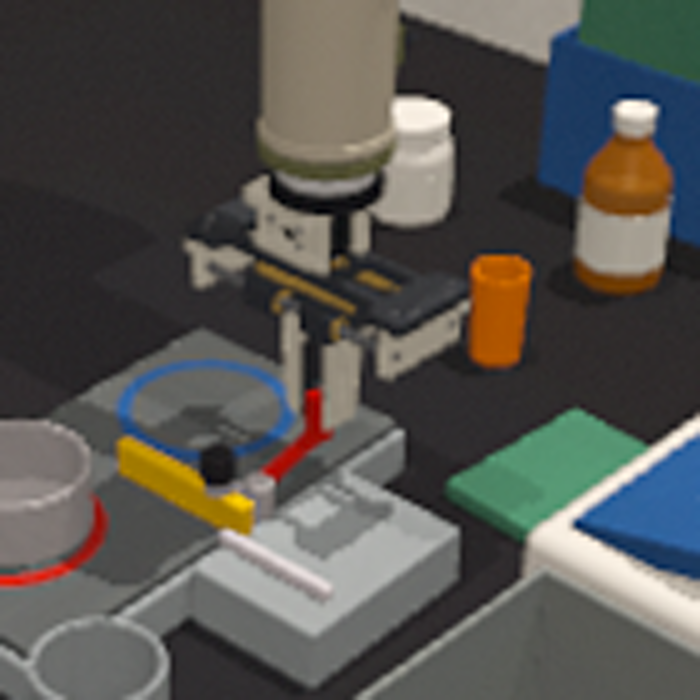

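Call:
play_rows([
  {"slide": [0.355, 0.038, 0], "roll": 0, "fingers": -1},
  {"slide": [0.357, -0.012, 0], "roll": 0, "fingers": -1},
  {"slide": [0.352, -0.063, 0], "roll": 0, "fingers": -1},
  {"slide": [0.339, -0.113, 0], "roll": 0, "fingers": -1},
  {"slide": [0.32, -0.16, 0], "roll": 0, "fingers": -1},
  {"slide": [0.294, -0.204, 0], "roll": 0, "fingers": -1},
  {"slide": [0.261, -0.244, 0], "roll": 0, "fingers": -1},
  {"slide": [0.224, -0.278, 0], "roll": 0, "fingers": -1},
  {"slide": [0, 0, 0], "roll": 0, "fingers": -1},
  {"slide": [0, 0, 0], "roll": 0, "fingers": -1},
])

```text
t: 6.58
tool_pos: [0.7013, 0.0544, 0.0789]
orientation: [1.208, 1.209, -1.207]
force: [1.9, -0.6, 4.2]
opening: 0.0197
```

```bash
python3 - <<'E'
from h import *
im=shot('scene','s3.png');crop(im,280,120,420,260,5,'c6.png');print(robot.read_state()['force'])
E
```

```text
[ 1.375  -0.5833  3.2597]
```

View pics/c6.png

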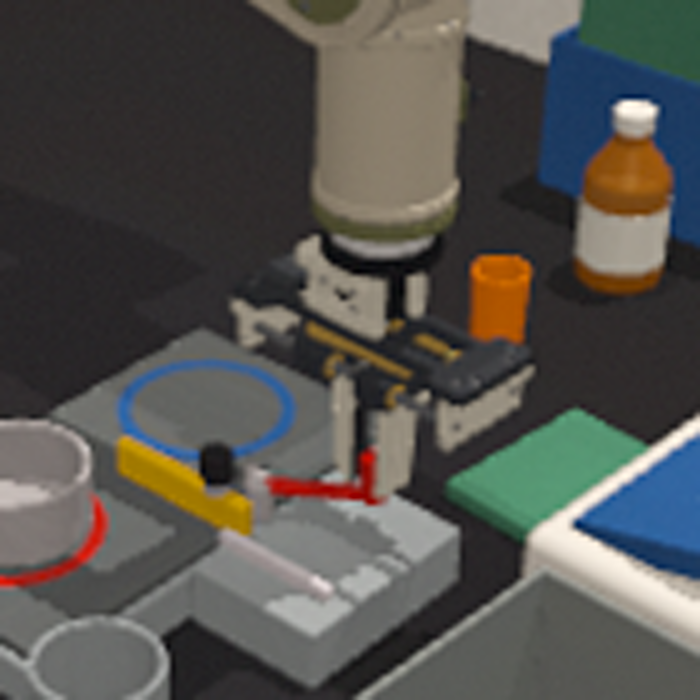

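Call:
play_rows([
  {"slide": [0, 0, 0], "roll": 0, "fingers": -0.1},
  {"slide": [0, 0, 0], "roll": 0, "fingers": -0.1},
  {"slide": [0, 0, 0.9], "roll": 0, "fingers": -0.1},
  {"slide": [0, 0, 0.9], "roll": 0, "fingers": -0.1},
  {"slide": [-0.8, -0.76, 0.4], "roll": 0, "fingers": -0.1},
  {"slide": [-0.8, -0.76, 0], "roll": 0, "fingers": -0.1},
  {"slide": [-0.85, -0.76, 0], "roll": 0, "fingers": -0.1},
  {"slide": [0, 0, 0], "roll": 0, "fingers": -0.1},
  {"slide": [0, 0, -0.8], "roll": 0, "fingers": -0.1},
  {"slide": [0, 0, -0.6], "roll": 0, "fingers": -0.1},
  {"slide": [0, 0, -0.6], "roll": 0, "fingers": -0.1},
  {"slide": [0, 0, 0], "roll": 0, "fingers": -1},
  {"slide": [0, 0, 0], "roll": 0, "fingers": -1},
  {"slide": [0, 0, 0], "roll": 0, "fingers": -1},
  {"slide": [0, 0, 0], "roll": 0, "fingers": -1},
])

```text
t: 8.5
tool_pos: [0.6285, -0.0132, 0.0852]
orientation: [1.209, 1.208, -1.205]
force: [7.2, 0.4, -8.2]
opening: 0.0236
```

```bash
python3 - <<'E'
from h import *
im=shot('scene','s4.png');crop(im,280,120,420,260,5,'c7.png');print(robot.read_state()['force'])
E
```

```text
[ 7.2581  0.4751 -7.3364]
```

View pics/c7.png

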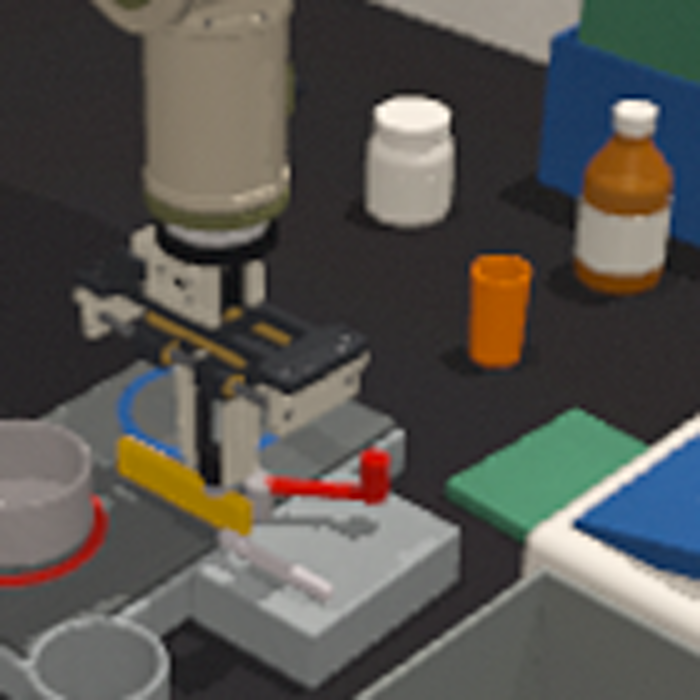

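Call:
play_rows([
  {"slide": [0.36, 0.015, 0], "roll": 0, "fingers": -1},
  {"slide": [0.36, 0.015, 0], "roll": 0, "fingers": -1},
  {"slide": [0.36, 0.015, 0], "roll": 0, "fingers": -1},
  {"slide": [0.36, 0.015, 0], "roll": 0, "fingers": -1},
  {"slide": [0.36, 0.015, 0], "roll": 0, "fingers": -1},
  {"slide": [0.36, 0.015, 0], "roll": 0, "fingers": -1},
  {"slide": [0, 0, 0], "roll": 0, "fingers": -1},
  {"slide": [0, 0, 0], "roll": 0, "fingers": -1},
])

```text
t: 9.55
tool_pos: [0.6929, -0.0106, 0.0851]
orientation: [1.208, 1.209, -1.206]
force: [2.2, -0.3, 2.2]
opening: 0.0234
```

```bash
python3 - <<'E'
from h import *
im=shot('scene','s5.png');crop(im,220,120,380,260,5,'c8.png');print(robot.read_state()['force'])
im=shot('top','t5.png');crop(im,260,140,400,250,5,'c9.png')
E
```

```text
[ 2.066  -0.3079  2.7339]
```

View pics/c8.png

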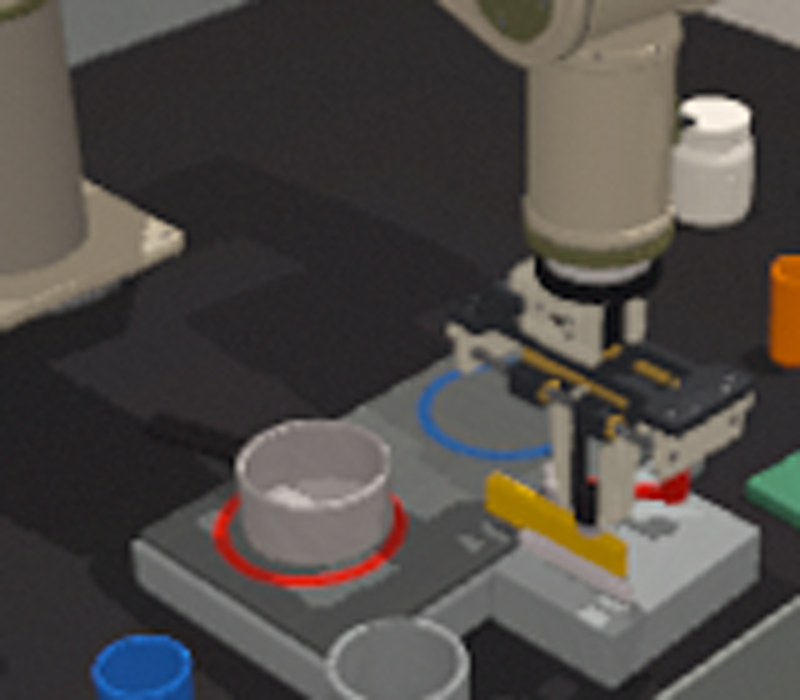

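View pics/c9.png

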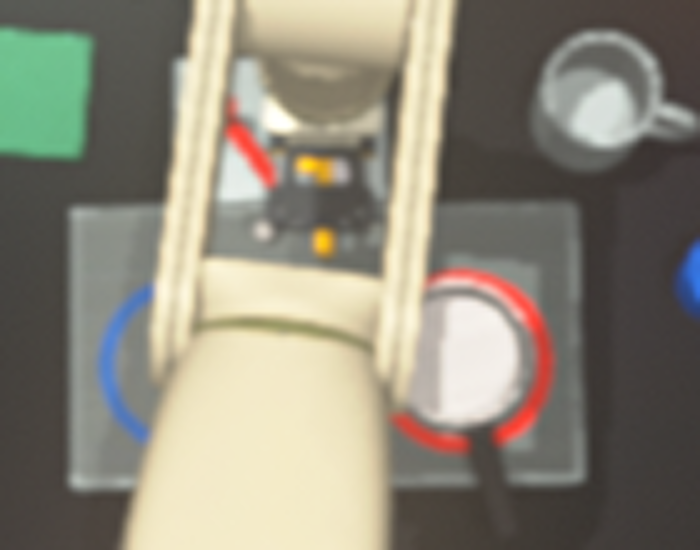

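Gate drawn back fully (knob moved 64.4 mm). Now I measure the pot and its handle.

```bash
python3 - <<'E'
from h import *
def C(u,v): return (260+u/5-.4,140+v/5-.4)
print('pot rim c',atz('top',C(460,358),.095))
for p in((483,430),(490,460),(498,490),(508,530)): print(p,atz('top',C(*p),.089))
# scene rim: from c4 crop, ellipse 135..292 , 118..210
print('scene rim c',atz('scene',(240+213/5-.4,180+164/5-.4),.095))
for p in((128,157),(45,127)): print('handle scene',atz('scene',(240+p[0]/5-.4,180+p[1]/5-.4),.089))
E
```

```text
pot rim c [ 0.5303 -0.1084  0.095 ]
(483, 430) [ 0.482  -0.1254  0.089 ]
(490, 460) [ 0.4617 -0.1305  0.089 ]
(498, 490) [ 0.4415 -0.1363  0.089 ]
(508, 530) [ 0.4146 -0.1435  0.089 ]
scene rim c [ 0.5354 -0.1091  0.095 ]
handle scene [ 0.4828 -0.138   0.089 ]
handle scene [ 0.4154 -0.1554  0.089 ]
```

Call:
play_rows([
  {"slide": [0, 0, 0], "roll": 0, "fingers": -0.1},
  {"slide": [0, 0, 0], "roll": 0, "fingers": -0.1},
  {"slide": [0, 0, 1], "roll": 0, "fingers": 0},
  {"slide": [0, 0, 1], "roll": 0, "fingers": 0.2},
  {"slide": [0, 0, 1], "roll": 0, "fingers": 0.2},
  {"slide": [-0.85, -0.42, 0], "roll": -0.94, "fingers": 0.2},
  {"slide": [-0.85, -0.42, 0], "roll": -0.94, "fingers": 0.2},
  {"slide": [-0.85, -0.42, 0], "roll": -0.94, "fingers": 0.2},
  {"slide": [-0.85, -0.42, 0], "roll": -0.94, "fingers": 0.2},
  {"slide": [-0.85, -0.42, 0], "roll": -0.94, "fingers": 0.2},
  {"slide": [-0.85, -0.42, 0], "roll": -0.94, "fingers": 0.2},
  {"slide": [-0.85, -0.42, 0], "roll": -0.94, "fingers": 0.2},
  {"slide": [-0.85, -0.42, 0], "roll": -0.94, "fingers": 0.2},
  {"slide": [-0.85, -0.42, -0.5], "roll": -0.94, "fingers": 0.2},
  {"slide": [-0.85, -0.42, -0.5], "roll": -0.94, "fingers": 0.2},
  {"slide": [0, 0, 0], "roll": 0, "fingers": 0.2},
  {"slide": [0, 0, 0], "roll": 0, "fingers": 0.2},
])

```text
t: 11.78
tool_pos: [0.4374, -0.1365, 0.145]
orientation: [2.082, 0.275, -2.08]
force: [0.2, -0.6, 0.8]
opening: 0.0556
```

```bash
python3 - <<'E'
from h import *
im=shot('scene','s6.png');crop(im,200,120,360,260,5,'c10.png');s=robot.read_state();print(s['force'],s['q'])
im=shot('top','t6.png');crop(im,260,140,400,250,5,'c11.png')
E
```

```text
[1.0215 0.1802 0.1152] [-0.4144 -0.2167  1.9603  0.0003  1.3967  0.8937]
```

View pics/c10.png

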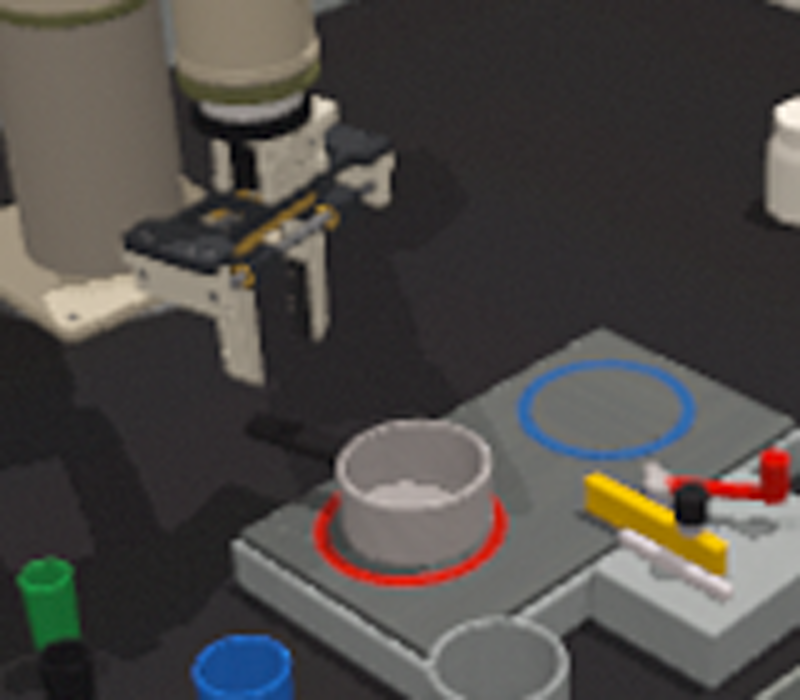

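View pics/c11.png

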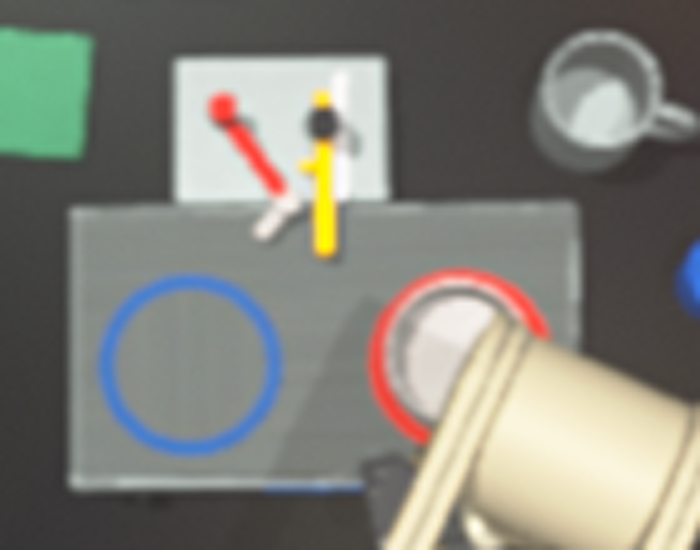

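Call:
play_rows([
  {"slide": [0, -0.04, -0.9], "roll": 0, "fingers": 0.2},
  {"slide": [0, 0, -0.9], "roll": 0, "fingers": 0.2},
  {"slide": [0, 0, -0.78], "roll": 0, "fingers": 0.2},
  {"slide": [0, 0, 0], "roll": 0, "fingers": 0.2},
  {"slide": [0, 0, 0], "roll": 0, "fingers": -1},
  {"slide": [0, 0, 0], "roll": 0, "fingers": -1},
  {"slide": [0, 0, 0], "roll": 0, "fingers": -1},
  {"slide": [0, 0, 0], "roll": 0, "fingers": -1},
  {"slide": [0, 0, 0], "roll": 0, "fingers": -1},
], squeeze=40)

```text
t: 13.0
tool_pos: [0.437, -0.1377, 0.0675]
orientation: [2.083, 0.273, -2.082]
force: [-2.1, 2.5, 3.2]
opening: 0.0196
```

```bash
python3 - <<'E'
from h import *
im=shot('scene','s7.png');crop(im,200,120,360,260,5,'c12.png');s=robot.read_state();print(s['force'],s['opening'])
E
```

```text
[-1.1474  2.6654  2.8971] 0.019537467798140102
```

View pics/c12.png

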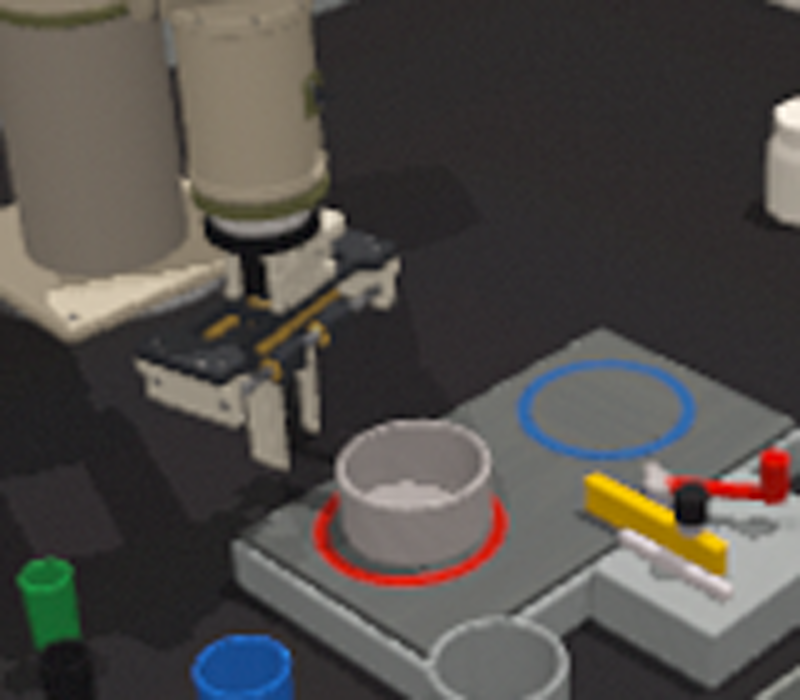

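Call:
play_rows([
  {"slide": [0, 0.2, 0], "fingers": -1},
  {"slide": [0, 0.4, 0], "fingers": -1},
  {"slide": [-0.03, 0.5, 0], "fingers": -1},
  {"slide": [-0.03, 0.5, 0], "fingers": -1},
  {"slide": [-0.03, 0.5, 0], "fingers": -1},
  {"slide": [-0.03, 0.5, 0], "fingers": -1},
  {"slide": [-0.03, 0.5, 0], "fingers": -1},
  {"slide": [-0.03, 0.5, 0], "fingers": -1},
  {"slide": [-0.03, 0.5, 0], "fingers": -1},
  {"slide": [-0.03, 0.5, 0], "fingers": -1},
  {"slide": [-0.03, 0.5, 0], "fingers": -1},
  {"slide": [0, 0.5, 0], "fingers": -1},
  {"slide": [0, 0.4, 0], "fingers": -1},
  {"slide": [0, 0.2, 0], "fingers": -1},
  {"slide": [0, 0, 0], "fingers": -1},
  {"slide": [0, 0, 0], "fingers": -1},
])

```text
$.plan[0]: bad value
```

```bash
python3 - <<'E'
from h import *
im=shot('scene','s8.png');crop(im,220,120,380,260,5,'c13.png');s=robot.read_state();print(s['force'],s['opening'])
im=shot('top','t8.png');crop(im,240,140,400,260,5,'c14.png')
E
```

```text
[-0.8311  2.5474  3.3357] 0.01960908931215642
```

View pics/c13.png

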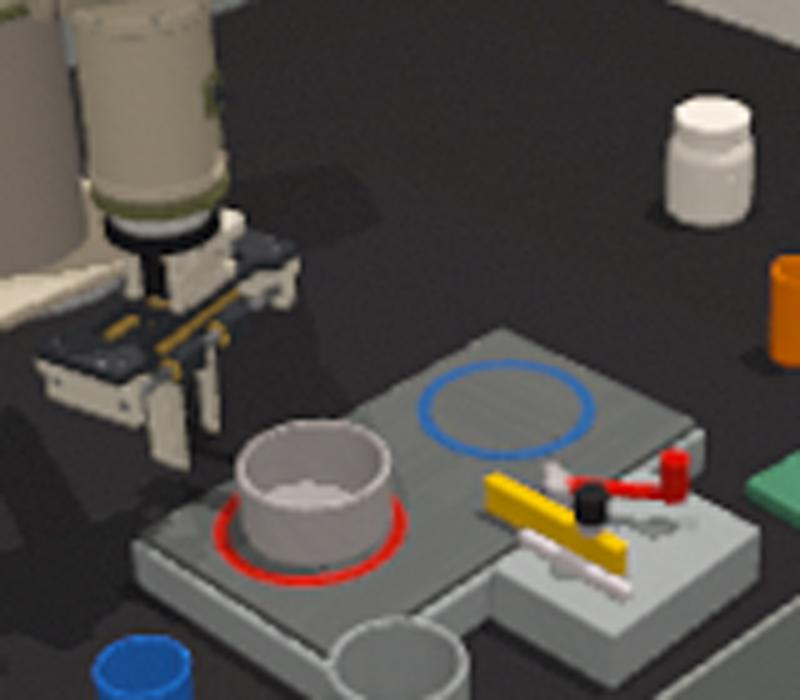

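View pics/c14.png

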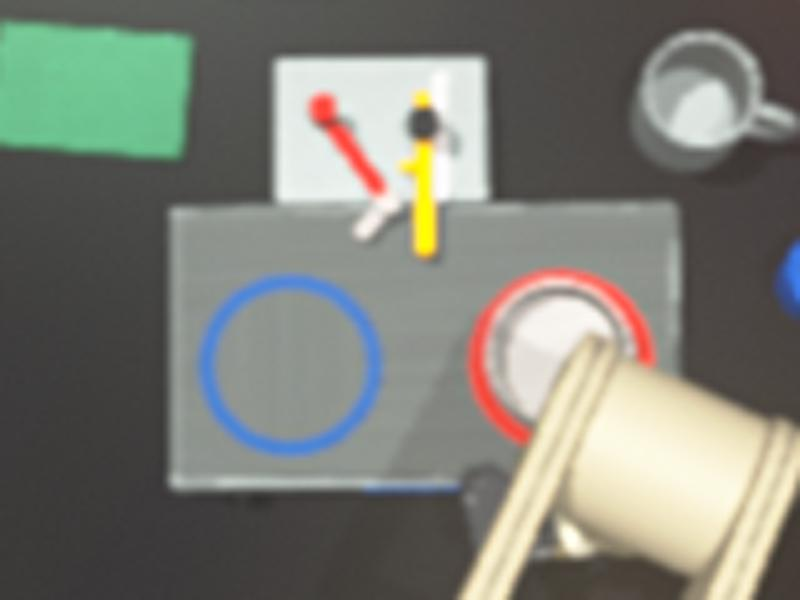

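Roll must be included in each row, so I resend.

Call:
play_rows([
  {"slide": [0, 0.2, 0], "roll": 0, "fingers": -1},
  {"slide": [0, 0.4, 0], "roll": 0, "fingers": -1},
  {"slide": [-0.03, 0.5, 0], "roll": 0, "fingers": -1},
  {"slide": [-0.03, 0.5, 0], "roll": 0, "fingers": -1},
  {"slide": [-0.03, 0.5, 0], "roll": 0, "fingers": -1},
  {"slide": [-0.03, 0.5, 0], "roll": 0, "fingers": -1},
  {"slide": [-0.03, 0.5, 0], "roll": 0, "fingers": -1},
  {"slide": [-0.03, 0.5, 0], "roll": 0, "fingers": -1},
  {"slide": [-0.03, 0.5, 0], "roll": 0, "fingers": -1},
  {"slide": [-0.03, 0.5, 0], "roll": 0, "fingers": -1},
  {"slide": [-0.03, 0.5, 0], "roll": 0, "fingers": -1},
  {"slide": [0, 0.5, 0], "roll": 0, "fingers": -1},
  {"slide": [0, 0.4, 0], "roll": 0, "fingers": -1},
  {"slide": [0, 0.2, 0], "roll": 0, "fingers": -1},
  {"slide": [0, 0, 0], "roll": 0, "fingers": -1},
  {"slide": [0, 0, 0], "roll": 0, "fingers": -1},
])

```text
t: 15.15
tool_pos: [0.4292, 0.0482, 0.0674]
orientation: [2.083, 0.273, -2.081]
force: [1.6, -1.2, 2.7]
opening: 0.0199
```

```bash
python3 - <<'E'
from h import *
im=shot('scene','s9.png');crop(im,220,120,380,260,5,'c13.png');s=robot.read_state();print(s['force'],s['opening'])
im=shot('top','t9.png');crop(im,240,140,400,260,5,'c14.png')
E
```

```text
[ 1.8793 -1.334   2.1696] 0.019386961708324112
```

View pics/c13.png

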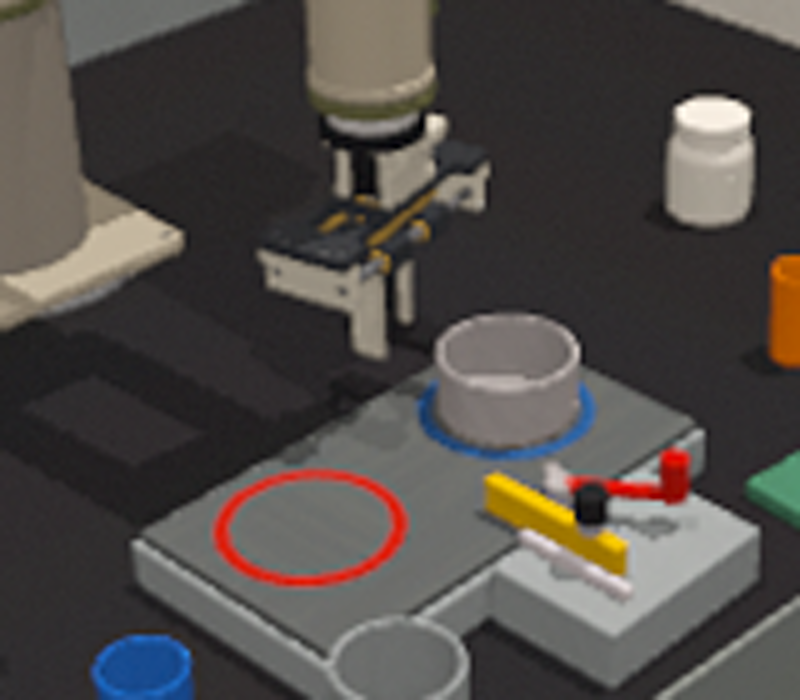

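View pics/c14.png

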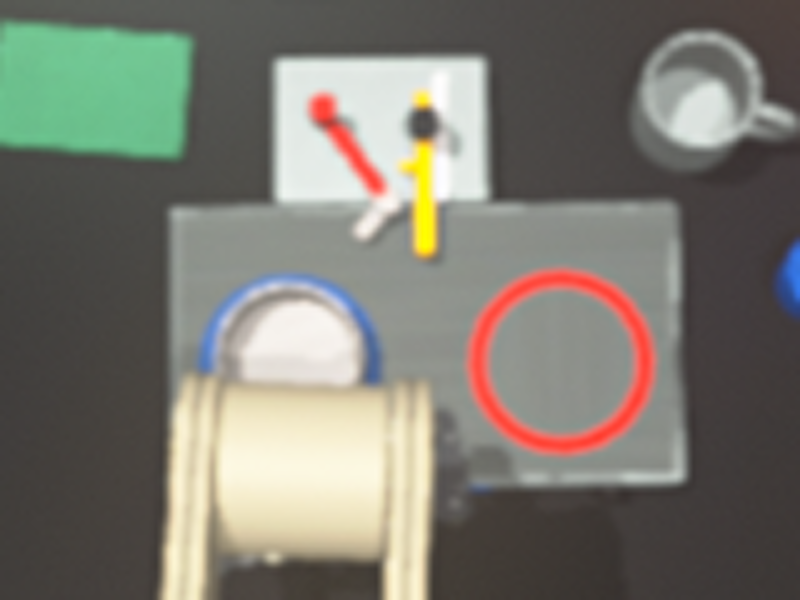

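Pot stands inside the blue ring (top crop, rim centre about (290,360) against ring (290,365)). I release it and go back to the gate knob.

Call:
play_rows([
  {"slide": [0, 0, 0], "roll": 0, "fingers": 0.1},
  {"slide": [0, 0, 0], "roll": 0, "fingers": 0.1},
  {"slide": [0, 0, 0.5], "roll": 0, "fingers": 0.1},
  {"slide": [0, 0, 1], "roll": 0, "fingers": 0},
  {"slide": [0, 0, 1], "roll": 0, "fingers": -0.1},
  {"slide": [0, 0, 1], "roll": 0, "fingers": -0.1},
  {"slide": [0.88, -0.2, 0], "roll": 0.94, "fingers": -0.1},
  {"slide": [0.88, -0.2, 0], "roll": 0.94, "fingers": -0.1},
  {"slide": [0.88, -0.2, 0], "roll": 0.94, "fingers": -0.1},
  {"slide": [0.88, -0.2, 0], "roll": 0.94, "fingers": -0.1},
  {"slide": [0.88, -0.2, 0], "roll": 0.94, "fingers": -0.1},
  {"slide": [0.88, -0.2, 0], "roll": 0.94, "fingers": -0.1},
  {"slide": [0.88, -0.2, 0], "roll": 0.94, "fingers": -0.1},
  {"slide": [0.88, -0.2, 0], "roll": 0.94, "fingers": -0.1},
  {"slide": [0.88, -0.2, 0], "roll": 0.94, "fingers": -0.1},
  {"slide": [0.88, -0.16, 0], "roll": 0.94, "fingers": -0.1},
  {"slide": [0, 0, -0.8], "roll": 0, "fingers": -0.1},
  {"slide": [0, 0, 0], "roll": 0, "fingers": -0.1},
  {"slide": [0, 0, 0], "roll": 0, "fingers": -0.1},
], squeeze=15)

```text
t: 17.62
tool_pos: [0.6927, -0.0105, 0.1491]
orientation: [1.208, 1.21, -1.207]
force: [-1.2, 0.0, -0.4]
opening: 0.0422
```

Call:
play_rows([
  {"slide": [0, 0, -0.8], "roll": 0, "fingers": -0.1},
  {"slide": [0, 0, -0.8], "roll": 0, "fingers": -0.1},
  {"slide": [0, 0, -0.53], "roll": 0, "fingers": -0.1},
  {"slide": [0, 0, 0], "roll": 0, "fingers": -1},
  {"slide": [0, 0, 0], "roll": 0, "fingers": -1},
  {"slide": [0, 0, 0], "roll": 0, "fingers": -1},
  {"slide": [0, 0, 0], "roll": 0, "fingers": -1},
  {"slide": [-0.36, -0.015, 0], "roll": 0, "fingers": -1},
  {"slide": [-0.36, -0.015, 0], "roll": 0, "fingers": -1},
  {"slide": [-0.36, -0.015, 0], "roll": 0, "fingers": -1},
  {"slide": [-0.36, -0.015, 0], "roll": 0, "fingers": -1},
  {"slide": [-0.36, -0.015, 0], "roll": 0, "fingers": -1},
  {"slide": [-0.36, -0.015, 0], "roll": 0, "fingers": -1},
  {"slide": [-0.05, 0, 0], "roll": 0, "fingers": -1},
  {"slide": [0, 0, 0], "roll": 0, "fingers": -1},
  {"slide": [0, 0, 0], "roll": 0, "fingers": -1},
])

```text
t: 19.62
tool_pos: [0.6286, -0.0133, 0.0858]
orientation: [1.21, 1.206, -1.203]
force: [9.9, 1.3, 0.3]
opening: 0.0233
```

```bash
python3 - <<'E'
from h import *
im=shot('scene','s10.png');crop(im,220,120,380,260,5,'c15.png');s=robot.read_state();print(s['force'],s['opening'])
E
```

```text
[9.3738 1.4122 0.7347] 0.023321064523149526
```

View pics/c15.png

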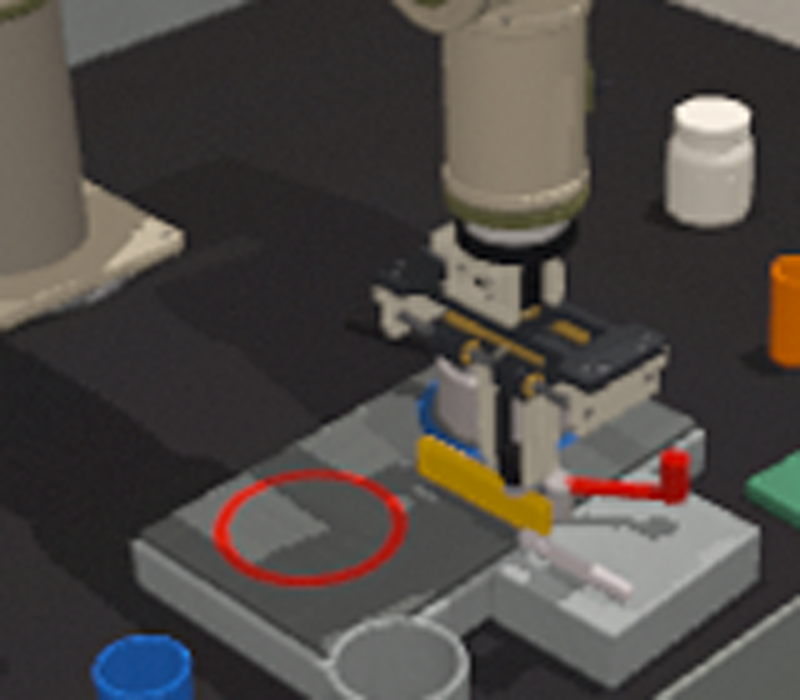

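Call:
play_rows([
  {"slide": [0.05, 0, 0], "roll": 0, "fingers": -0.1},
  {"slide": [0, 0, 0], "roll": 0, "fingers": -0.1},
  {"slide": [0, 0, 0.8], "roll": 0, "fingers": -0.1},
  {"slide": [0, 0, 0.8], "roll": 0, "fingers": -0.1},
  {"slide": [0, 0, 0.8], "roll": 0, "fingers": -0.1},
  {"slide": [0.8, 0.75, 0], "roll": 0, "fingers": -0.1},
  {"slide": [0.8, 0.75, 0], "roll": 0, "fingers": -0.1},
  {"slide": [0.8, 0.75, 0], "roll": 0, "fingers": -0.1},
  {"slide": [0, 0, 0], "roll": 0, "fingers": -0.1},
  {"slide": [0, 0, 0], "roll": 0, "fingers": -0.1},
])

```text
t: 20.92
tool_pos: [0.6991, 0.0537, 0.1555]
orientation: [1.206, 1.211, -1.209]
force: [-0.4, -0.7, 0.3]
opening: 0.0415
```

```bash
python3 - <<'E'
from h import *
s=robot.read_state();print(s['tool_pos'])
im=shot('top','t11.png')
m=cmask(im,'red');ys,xs=np.nonzero(m[150:192,285:325]);print(xs.size)
y=cmask(im,'yellow');ys,xs=np.nonzero(near(y,(325,195),25));print(xs.min(),xs.max(),ys.min(),ys.max())
crop(im,240,140,400,260,5,'c16.png')
im=shot('scene','s11.png');crop(im,220,120,380,260,5,'c17.png')
E
```

```text
[0.6991 0.0537 0.1555]
2
325 325 195 199
```

View pics/c17.png

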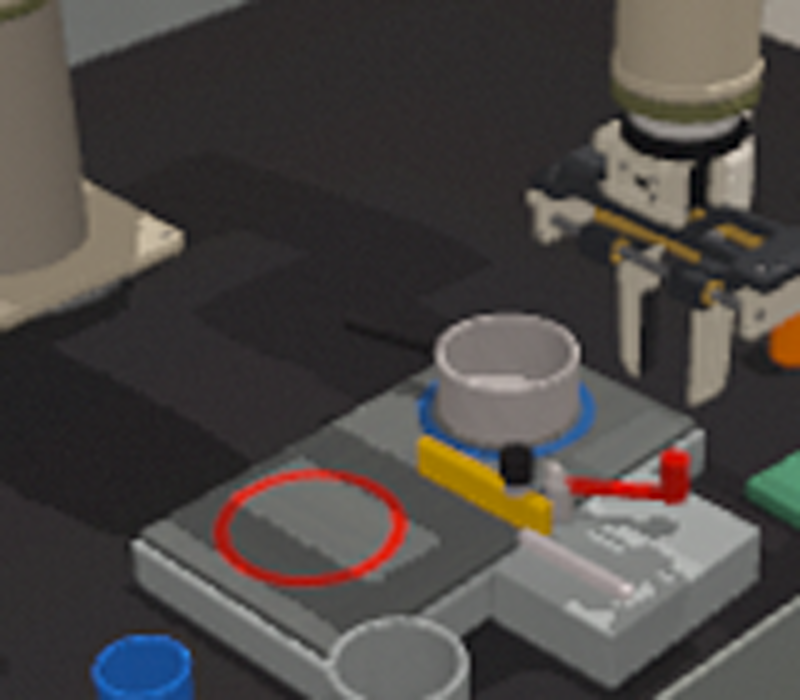

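Call:
play_rows([
  {"slide": [0.07, 0.02, -0.85], "roll": 0, "fingers": -0.1},
  {"slide": [0, 0, -0.85], "roll": 0, "fingers": -0.1},
  {"slide": [0, 0, -0.85], "roll": 0, "fingers": -0.1},
  {"slide": [0, 0, 0], "roll": 0, "fingers": -1},
  {"slide": [0, 0, 0], "roll": 0, "fingers": -1},
  {"slide": [0, 0, 0], "roll": 0, "fingers": -1},
  {"slide": [0, 0, 0], "roll": 0, "fingers": -1},
  {"slide": [-0.224, 0.278, 0], "roll": 0, "fingers": -1},
  {"slide": [-0.261, 0.244, 0], "roll": 0, "fingers": -1},
  {"slide": [-0.294, 0.204, 0], "roll": 0, "fingers": -1},
  {"slide": [-0.32, 0.16, 0], "roll": 0, "fingers": -1},
  {"slide": [-0.339, 0.113, 0], "roll": 0, "fingers": -1},
  {"slide": [-0.352, 0.063, 0], "roll": 0, "fingers": -1},
  {"slide": [-0.357, 0.012, 0], "roll": 0, "fingers": -1},
  {"slide": [-0.355, -0.038, 0], "roll": 0, "fingers": -1},
  {"slide": [-0.04, 0, 0], "roll": 0, "fingers": -1},
  {"slide": [0, 0, 0], "roll": 0, "fingers": -1},
  {"slide": [0, 0, 0], "roll": 0, "fingers": -1},
])

```text
t: 23.28
tool_pos: [0.6267, 0.0873, 0.0816]
orientation: [1.209, 1.21, -1.204]
force: [-1.1, 4.3, 8.2]
opening: 0.0195
```

```bash
python3 - <<'E'
from h import *
im=shot('scene','s12.png');crop(im,220,120,380,260,5,'c18.png');s=robot.read_state();print(s['force'],s['opening'])
E
```

```text
[-1.8512  4.9073  8.911 ] 0.019548007193476165
```

View pics/c18.png

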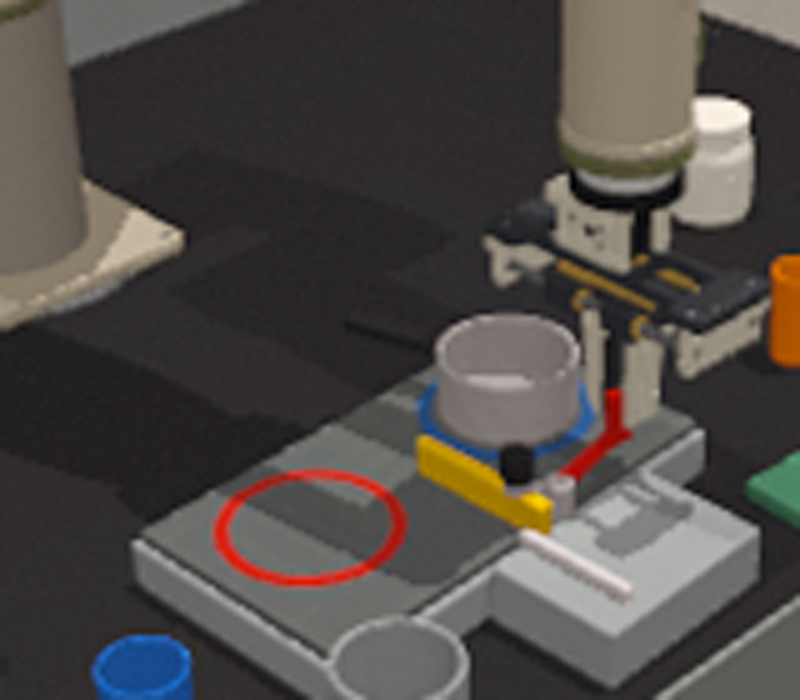

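Lever is back at its start position (knob x 0.6267 against 0.6269). Releasing and heading for the blue cup.

Call:
play_rows([
  {"slide": [0, 0, 0], "roll": 0, "fingers": -0.2},
  {"slide": [0, 0, 0], "roll": 0, "fingers": -0.2},
  {"slide": [0, 0, 0.8], "roll": 0, "fingers": -0.2},
  {"slide": [0, 0, 0.9], "roll": 0, "fingers": -0.1},
  {"slide": [0, 0, 1], "roll": 0, "fingers": 0},
  {"slide": [-0.07, -0.91, 0.2], "roll": -0.8, "fingers": 0.65},
  {"slide": [-0.07, -0.91, 0], "roll": -0.8, "fingers": 0.65},
  {"slide": [-0.07, -0.91, 0], "roll": -0.8, "fingers": 0.65},
  {"slide": [-0.07, -0.91, 0], "roll": -0.8, "fingers": 0.65},
  {"slide": [-0.07, -0.91, 0], "roll": -0.8, "fingers": 0.65},
  {"slide": [-0.07, -0.91, 0], "roll": -0.8, "fingers": 0.65},
  {"slide": [-0.07, -0.91, 0], "roll": -0.8, "fingers": 0.65},
  {"slide": [-0.07, -0.91, 0], "roll": -0.8, "fingers": 0.65},
  {"slide": [-0.07, -0.91, 0], "roll": -0.8, "fingers": 0.65},
  {"slide": [-0.07, -0.91, 0], "roll": -0.8, "fingers": 0.65},
  {"slide": [-0.07, -0.91, 0], "roll": -0.8, "fingers": 0.65},
  {"slide": [-0.07, -0.91, 0], "roll": -0.8, "fingers": 0.65},
  {"slide": [-0.07, -0.91, 0], "roll": -0.8, "fingers": 0.65},
  {"slide": [-0.05, -0.91, 0], "roll": -0.8, "fingers": 0.65},
  {"slide": [0, 0, 0], "roll": 0, "fingers": 0.65},
])

```text
t: 25.82
tool_pos: [0.596, -0.2981, 0.1659]
orientation: [2.217, 0.007, -2.22]
force: [2.2, 0.7, -0.6]
opening: 0.0766
```

```bash
cat > look.py <<'E'
from h import *
import sys
tag=sys.argv[1]
s=robot.read_state();print(s['t'],s['tool_pos'],s['force'],s['opening'])
T=shot('top',f't{tag}.png');S=shot('scene',f's{tag}.png')
crop(S,150,100,400,310,3.2,f'cs{tag}.png');crop(T,200,140,450,260,3.2,f'ct{tag}.png')
init=dict(b=(.5982,-.2961),c=(.582,.339),d=(.4415,-.3308))
for k,xy in init.items():
    r=[]
    for n,im in(('top',T),('scene',S)):
        m=near(cmask(im,CUP[k][0]),proj(n,np.array([*xy,.037])),30)
        if m.sum()>40:
            f=fitcup(k,{n:m},np.array(xy)); r.append((n,f[0],round(f[1],2),int(m.sum())))
    print(k,r)
E
python3 look.py 13
```

```text
25.825 [ 0.596  -0.2981  0.1659] [ 2.2376  0.6945 -0.567 ] 0.07655738782886658
b [('top', array([ 0.5888, -0.2912]), np.float64(3.87), 52), ('scene', array([ 0.5965, -0.2946]), np.float64(0.09), 515)]
c [('top', array([0.5838, 0.34  ]), np.float64(0.19), 171), ('scene', array([0.5795, 0.3391]), np.float64(0.07), 249)]
d [('scene', array([ 0.4382, -0.3298]), np.float64(0.42), 166)]
```

View pics/cs13.png

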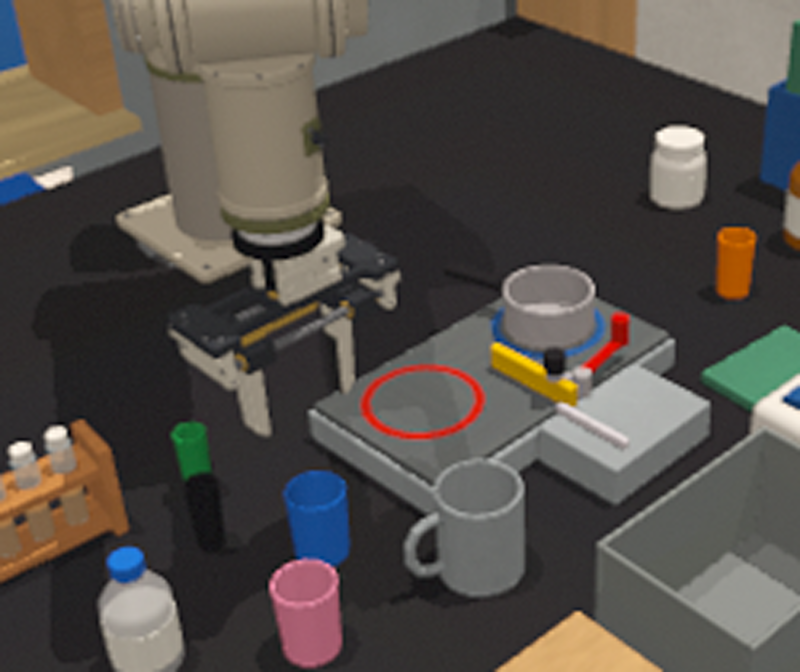

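View pics/ct13.png

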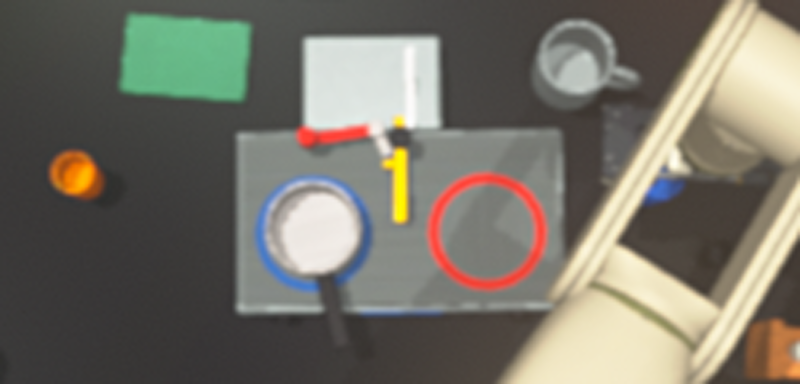

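Blue cup at scene crop (318,518) is standing where measured; it is the blue one, not the pink at (306,612). Descending on it.

Call:
play_rows([
  {"slide": [0.05, 0.06, -0.9], "roll": 0, "fingers": 0.65},
  {"slide": [0, 0, -0.9], "roll": 0, "fingers": 0.65},
  {"slide": [0, 0, -0.9], "roll": 0, "fingers": 0.65},
  {"slide": [0, 0, -0.9], "roll": 0, "fingers": 0.65},
  {"slide": [0, 0, -0.25], "roll": 0, "fingers": 0.65},
  {"slide": [0, 0, 0], "roll": 0, "fingers": 0.65},
  {"slide": [0, 0, 0], "roll": 0, "fingers": -1},
  {"slide": [0, 0, 0], "roll": 0, "fingers": -1},
  {"slide": [0, 0, 0], "roll": 0, "fingers": -1},
  {"slide": [0, 0, 0], "roll": 0, "fingers": -1},
], squeeze=15)

```text
t: 27.18
tool_pos: [0.5991, -0.2952, 0.0524]
orientation: [2.218, 0.009, -2.215]
force: [-0.2, -1.0, 4.6]
opening: 0.0544
```

```bash
python3 look.py 14; python3 - <<'E'
from h import *
T=cv2.imread('pics/t13.png')[:,:,::-1].copy()
# pot rim + blue ring in top
m=near(cmask(T,'blue'),(298,212),27);e=ellc(m);print('ring',atz('top',e[0],.045),e)
crop(T,270,185,330,255,8,'pot.png')
E
```

```text
27.175 [ 0.5991 -0.2952  0.0524] [-0.1804 -0.9875  4.6124] 0.054403762349016074
b [('scene', array([ 0.5967, -0.2934]), np.float64(0.18), 460)]
c [('top', array([0.5838, 0.34  ]), np.float64(0.19), 171), ('scene', array([0.5795, 0.3391]), np.float64(0.07), 249)]
d [('scene', array([ 0.4243, -0.3249]), np.float64(0.85), 122)]
ring [0.5225 0.0881 0.045 ] ((294.5445251464844, 213.4693603515625), (29.29725456237793, 33.31088638305664), 163.6277618408203)
```

View pics/cs14.png

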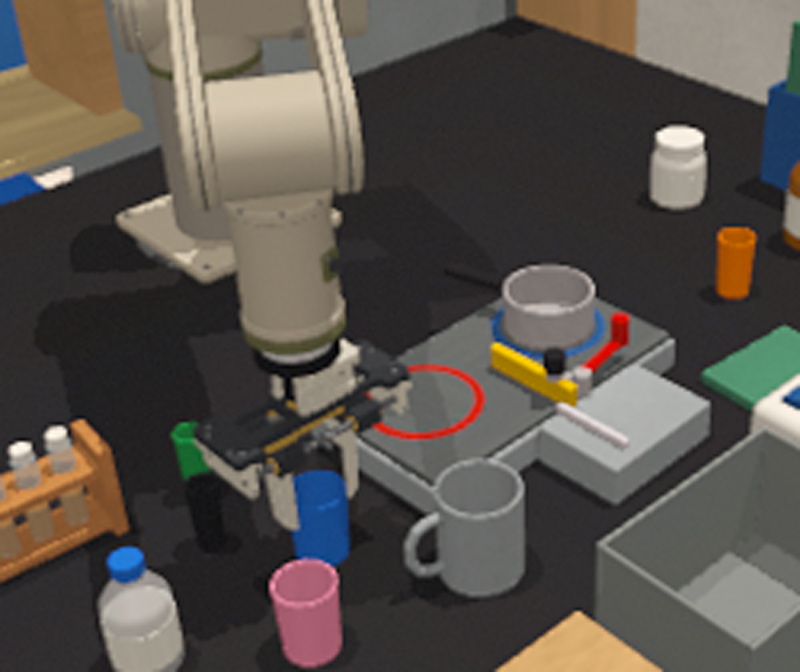

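View pics/pot.png

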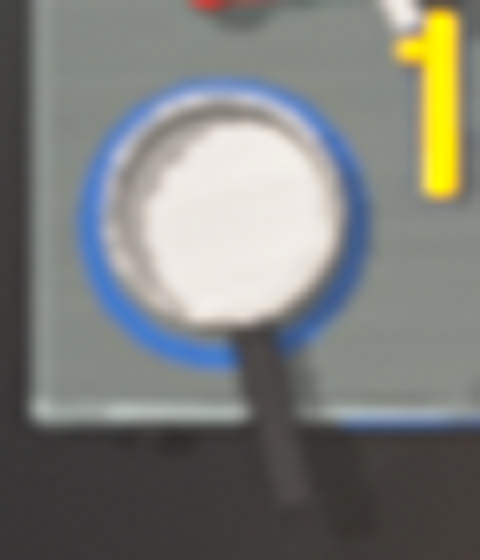

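```bash
python3 - <<'E'
from h import *
print(atz('top',(297.6,211.5),.095), atz('scene',(150+549/3.2-.4,100+294/3.2-.4),.095))
E
```

```text
[0.5244 0.0752 0.095 ] [0.5351 0.0693 0.095 ]
```

Call:
play_rows([
  {"slide": [0, 0, 0.6], "roll": 0, "fingers": -1},
  {"slide": [0, 0, 1], "roll": 0, "fingers": -1},
  {"slide": [0, 0, 1], "roll": 0, "fingers": -1},
  {"slide": [0, 0, 1], "roll": 0, "fingers": -1},
  {"slide": [0, 0, 1], "roll": 0, "fingers": -1},
  {"slide": [-0.18, 0.95, 0], "roll": 0, "fingers": -1},
  {"slide": [-0.18, 0.95, 0], "roll": 0, "fingers": -1},
  {"slide": [-0.18, 0.95, 0], "roll": 0, "fingers": -1},
  {"slide": [-0.18, 0.95, 0], "roll": 0, "fingers": -1},
  {"slide": [-0.18, 0.95, 0], "roll": 0, "fingers": -1},
  {"slide": [-0.18, 0.95, 0], "roll": 0, "fingers": -1},
  {"slide": [-0.18, 0.95, 0], "roll": 0, "fingers": -1},
  {"slide": [-0.18, 0.95, 0], "roll": 0, "fingers": -1},
  {"slide": [-0.18, 0.95, 0], "roll": 0, "fingers": -1},
  {"slide": [-0.18, 0.95, 0], "roll": 0, "fingers": -1},
  {"slide": [-0.2, 0.95, 0], "roll": 0, "fingers": -1},
  {"slide": [-0.2, 0.95, 0], "roll": 0, "fingers": -1},
  {"slide": [-0.2, 0.93, 0], "roll": 0, "fingers": -1},
  {"slide": [0, 0, 0], "roll": 0, "fingers": -1},
  {"slide": [0, 0, 0], "roll": 0, "fingers": -1},
])

```text
t: 29.78
tool_pos: [0.5265, 0.075, 0.1896]
orientation: [2.216, 0.011, -2.216]
force: [0.4, 0.9, -1.5]
opening: 0.0549
```

```bash
python3 look.py 15
```

```text
29.775 [0.5265 0.075  0.1896] [ 0.4255  0.9034 -1.4676] 0.05485666056019553
b []
c [('top', array([0.5838, 0.34  ]), np.float64(0.18), 172), ('scene', array([0.5795, 0.339 ]), np.float64(0.07), 248)]
d [('top', array([ 0.4414, -0.3307]), np.float64(0.12), 100), ('scene', array([ 0.4371, -0.3281]), np.float64(0.43), 163)]
```

View pics/cs15.png

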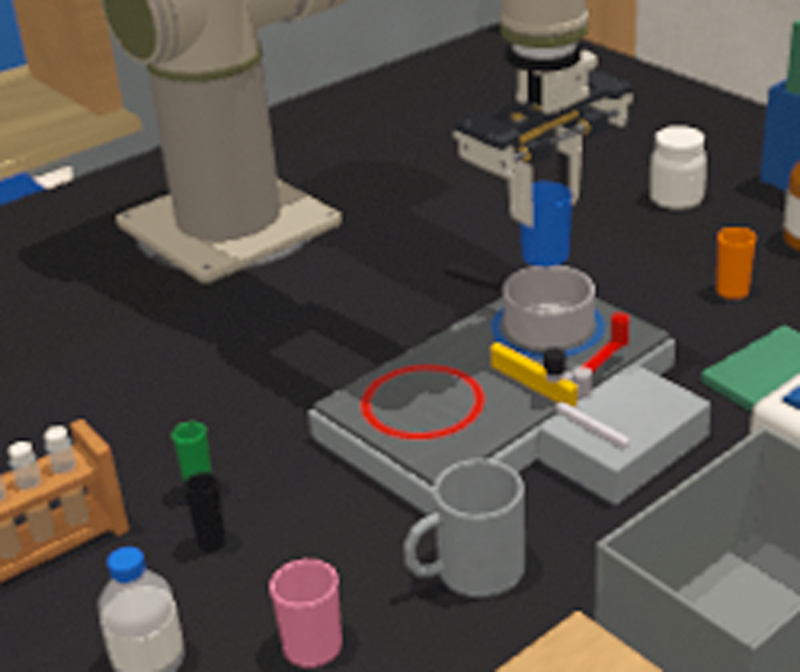

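Call:
play_rows([
  {"slide": [0, 0, -0.8], "roll": 0, "fingers": -1},
  {"slide": [0, 0, -0.8], "roll": 0, "fingers": -1},
  {"slide": [0, 0, -0.6], "roll": 0, "fingers": -1},
  {"slide": [0, 0, -0.4], "roll": 0, "fingers": -1},
  {"slide": [0, 0, -0.25], "roll": 0, "fingers": -1},
  {"slide": [0, 0, 0], "roll": 0, "fingers": -1},
  {"slide": [0, 0, 0], "roll": 0, "fingers": -1},
])

```text
t: 30.75
tool_pos: [0.5271, 0.0754, 0.1045]
orientation: [2.218, 0.011, -2.215]
force: [-0.2, -0.3, -2.4]
opening: 0.0546
```

```bash
python3 look.py 16
```

```text
30.75 [0.5271 0.0754 0.1045] [-0.1816 -0.2933 -2.446 ] 0.054587136612947666
b []
c [('top', array([0.5838, 0.34  ]), np.float64(0.21), 169), ('scene', array([0.5795, 0.339 ]), np.float64(0.07), 248)]
d [('top', array([ 0.4423, -0.3308]), np.float64(0.12), 97), ('scene', array([ 0.4348, -0.3269]), np.float64(0.43), 163)]
```

View pics/cs16.png

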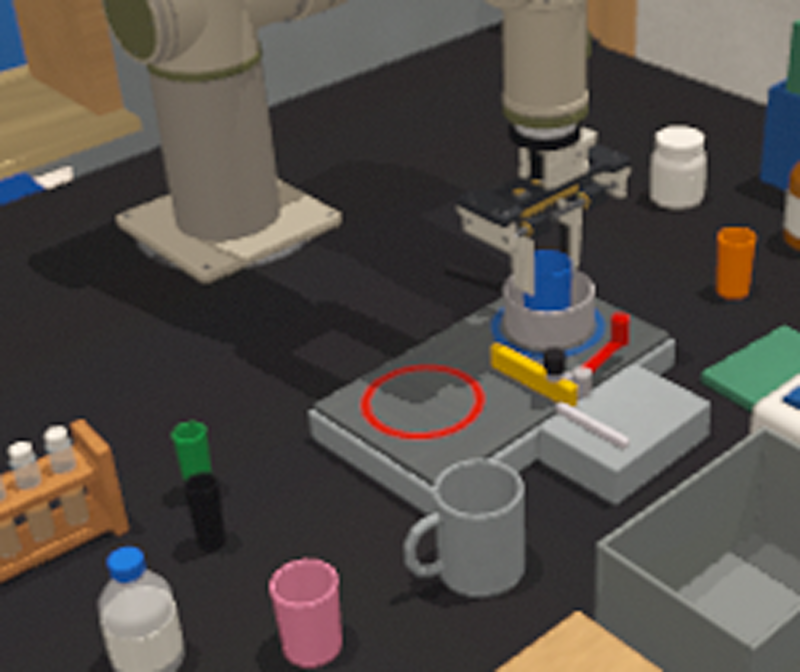

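Call:
play_rows([
  {"slide": [0, 0, -0.06], "roll": 0, "fingers": -1},
  {"slide": [0, 0, 0], "roll": 0, "fingers": 0.5},
  {"slide": [0, 0, 0], "roll": 0, "fingers": 0.5},
  {"slide": [0, 0, 0], "roll": 0, "fingers": 0.5},
  {"slide": [0, 0, 0.7], "roll": 0, "fingers": 0.5},
  {"slide": [0, 0, 1], "roll": 0, "fingers": 0.5},
  {"slide": [0, 0, 1], "roll": 0, "fingers": 0.5},
  {"slide": [0.18, 0.88, 0.4], "roll": 0, "fingers": 0.4},
  {"slide": [0.18, 0.88, 0], "roll": 0, "fingers": 0.4},
  {"slide": [0.18, 0.88, 0], "roll": 0, "fingers": 0.4},
  {"slide": [0.18, 0.88, 0], "roll": 0, "fingers": 0.4},
  {"slide": [0.18, 0.88, 0], "roll": 0, "fingers": 0.4},
  {"slide": [0.18, 0.88, 0], "roll": 0, "fingers": 0.4},
  {"slide": [0.18, 0.88, 0], "roll": 0, "fingers": 0.4},
  {"slide": [0.18, 0.88, 0], "roll": 0, "fingers": 0.4},
  {"slide": [0.18, 0.88, 0], "roll": 0, "fingers": 0.4},
  {"slide": [0.18, 0.88, 0], "roll": 0, "fingers": 0.4},
  {"slide": [0, 0, 0], "roll": 0, "fingers": 0.4},
  {"slide": [0, 0, 0], "roll": 0, "fingers": 0.4},
])

```text
t: 33.22
tool_pos: [0.5804, 0.3388, 0.1947]
orientation: [2.216, 0.01, -2.217]
force: [0.5, -0.7, -0.7]
opening: 0.0651
```

```bash
python3 look.py 17; python3 - <<'E'
from h import *
for n in('top','scene'):
    im=cv2.imread(f'pics/{"t" if n=="top" else "s"}17.png')[:,:,::-1].copy()
    x,y=map(int,proj(n,np.array([.527,.075,.1])));crop(im,x-30,y-30,x+30,y+30,6,f'p{n}17.png')
a=np.hstack([cv2.imread(f'pics/p{n}17.png') for n in('top','scene')]);cv2.imwrite('pics/p17.png',a)
E
```

```text
33.225 [0.5804 0.3388 0.1947] [ 0.4984 -0.6913 -0.7221] 0.06509654064698062
b []
c [('scene', array([0.5797, 0.3384]), np.float64(0.06), 246)]
d [('top', array([ 0.4417, -0.3309]), np.float64(0.13), 98), ('scene', array([ 0.4343, -0.3271]), np.float64(0.44), 162)]
```

View pics/p17.png

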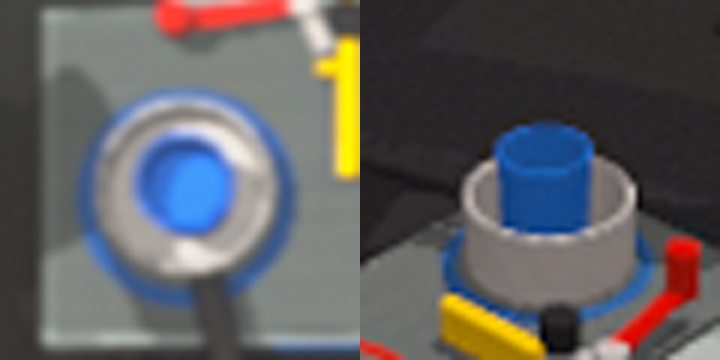

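View pics/cs17.png

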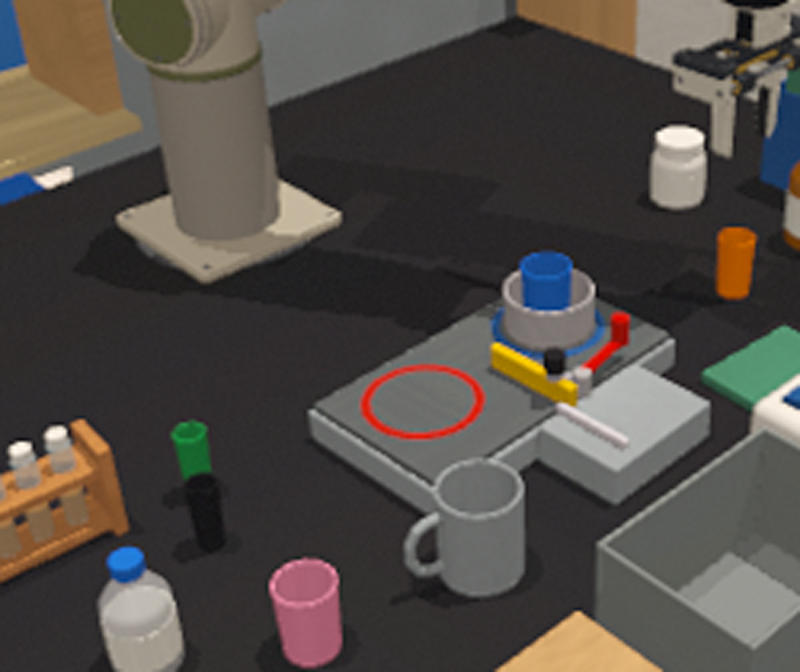

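Blue cup stands upright inside the pot. Now the orange one, scene crop (735,262).

Call:
play_rows([
  {"slide": [0.04, 0.02, -1], "roll": 0, "fingers": 0.4},
  {"slide": [0, 0, -1], "roll": 0, "fingers": 0.4},
  {"slide": [0, 0, -1], "roll": 0, "fingers": 0.4},
  {"slide": [0, 0, -1], "roll": 0, "fingers": 0.4},
  {"slide": [0, 0, -0.75], "roll": 0, "fingers": 0.4},
  {"slide": [0, 0, 0], "roll": 0, "fingers": 0.4},
  {"slide": [0, 0, 0], "roll": 0, "fingers": -1},
  {"slide": [0, 0, 0], "roll": 0, "fingers": -1},
  {"slide": [0, 0, 0], "roll": 0, "fingers": -1},
  {"slide": [0, 0, 0], "roll": 0, "fingers": -1},
], squeeze=12)

```text
t: 34.58
tool_pos: [0.5827, 0.3402, 0.0539]
orientation: [2.219, 0.011, -2.215]
force: [-0.5, -2.3, 6.1]
opening: 0.0428
```

```bash
python3 look.py 18; python3 - <<'E'
from h import *
for n in('top','scene'):
    im=cv2.imread(f'pics/{"t" if n=="top" else "s"}17.png')[:,:,::-1].copy()
    x,y=proj(n,np.array([.527,.075,.1]))
    m=cmask(im,'blue');print(n,fitcup('b',{n:near(m,proj(n,np.array([.527,.075,.115 if n=="scene" else .1])),14 if n=='top' else 18)},np.array([.527,.075]),z0=.05))
E
```

```text
34.575 [0.5827 0.3402 0.0539] [-0.4659 -2.291   6.0884] 0.04275778948913168
b []
c [('scene', array([0.5798, 0.3396]), np.float64(0.29), 198)]
d [('top', array([ 0.4423, -0.3308]), np.float64(0.13), 97), ('scene', array([ 0.4343, -0.3271]), np.float64(0.44), 162)]
top (array([0.527 , 0.0752]), np.float64(0.15579710144927536))
scene (array([0.5132, 0.0845]), np.float64(0.39652777777777776))
```

View pics/cs18.png

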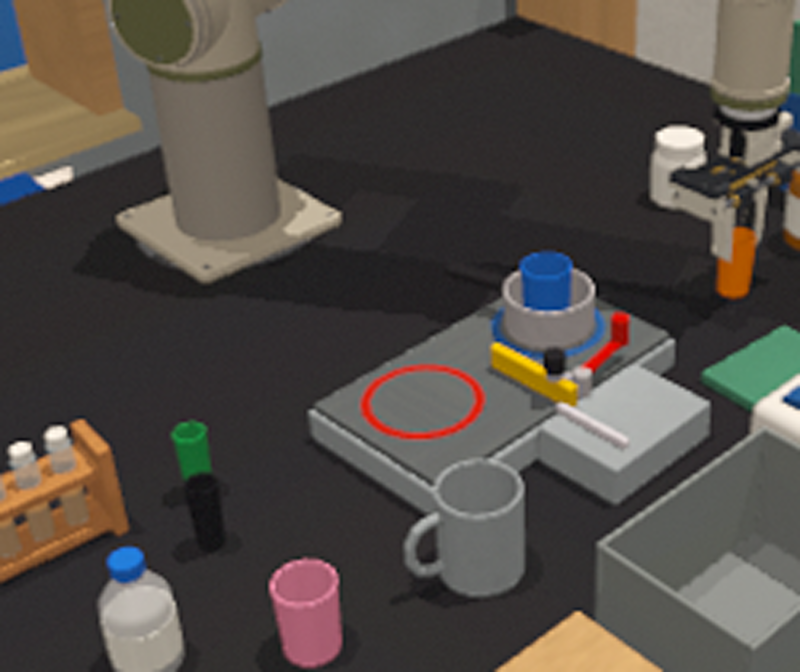

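Call:
play_rows([
  {"slide": [0, 0, 0.6], "roll": 0, "fingers": -1},
  {"slide": [0, 0, 1], "roll": 0, "fingers": -1},
  {"slide": [0, 0, 1], "roll": 0, "fingers": -1},
  {"slide": [0, 0, 1], "roll": 0, "fingers": -1},
  {"slide": [0, 0, 1], "roll": 0, "fingers": -1},
  {"slide": [0, 0, 0.8], "roll": 0, "fingers": -1},
  {"slide": [-0.18, -0.88, 0], "roll": 0, "fingers": -1},
  {"slide": [-0.18, -0.88, 0], "roll": 0, "fingers": -1},
  {"slide": [-0.18, -0.88, 0], "roll": 0, "fingers": -1},
  {"slide": [-0.18, -0.88, 0], "roll": 0, "fingers": -1},
  {"slide": [-0.18, -0.88, 0], "roll": 0, "fingers": -1},
  {"slide": [-0.18, -0.88, 0], "roll": 0, "fingers": -1},
  {"slide": [-0.18, -0.88, 0], "roll": 0, "fingers": -1},
  {"slide": [-0.18, -0.88, 0], "roll": 0, "fingers": -1},
  {"slide": [-0.2, -0.88, 0], "roll": 0, "fingers": -1},
  {"slide": [-0.2, -0.9, 0], "roll": 0, "fingers": -1},
  {"slide": [0, 0, 0], "roll": 0, "fingers": -1},
  {"slide": [0, 0, 0], "roll": 0, "fingers": -1},
])

```text
t: 36.92
tool_pos: [0.5267, 0.0759, 0.2151]
orientation: [2.218, 0.011, -2.216]
force: [-0.2, 0.1, -2.0]
opening: 0.0426
```

```bash
python3 look.py 19
```

```text
36.925 [0.5267 0.0759 0.2151] [-0.2426  0.0633 -2.013 ] 0.04259814339445279
b []
c [('scene', array([-3.3618,  3.6519]), np.float64(1.0), 52)]
d [('top', array([ 0.4417, -0.3309]), np.float64(0.13), 99), ('scene', array([ 0.4354, -0.3273]), np.float64(0.45), 160)]
```

View pics/cs19.png

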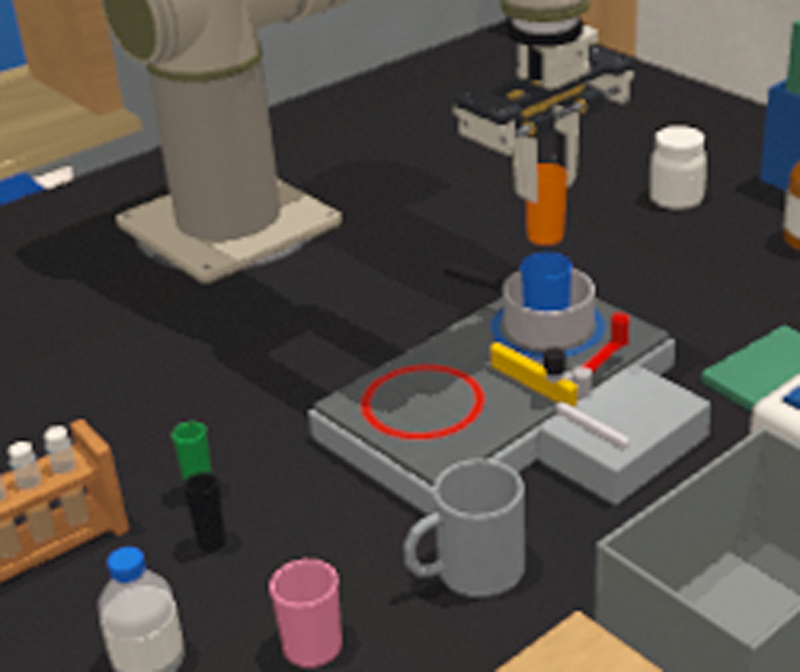

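View pics/ct19.png

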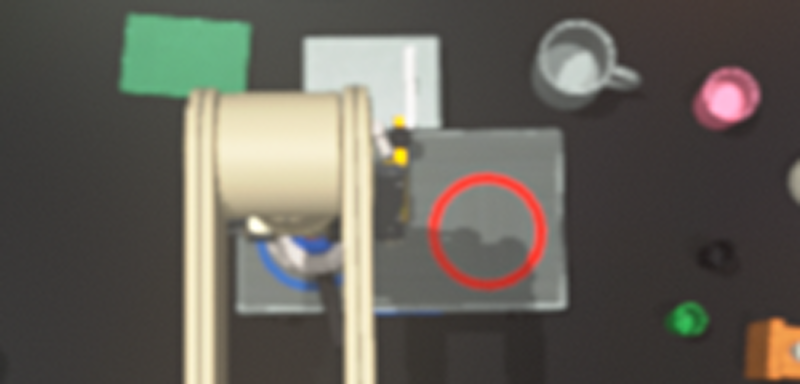

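Call:
play_rows([
  {"slide": [0, -0.02, -0.7], "roll": 0, "fingers": -1},
  {"slide": [0, 0, -0.5], "roll": 0, "fingers": -1},
  {"slide": [0, 0, -0.5], "roll": 0, "fingers": -1},
  {"slide": [0, 0, -0.5], "roll": 0, "fingers": -1},
  {"slide": [0, 0, -0.35], "roll": 0, "fingers": -1},
  {"slide": [0, 0, -0.15], "roll": 0, "fingers": -1},
  {"slide": [0, 0, 0], "roll": 0, "fingers": -1},
  {"slide": [0, 0, 0], "roll": 0, "fingers": -1},
])

```text
t: 38.02
tool_pos: [0.527, 0.0748, 0.1341]
orientation: [2.218, 0.011, -2.215]
force: [0.6, 0.2, -0.6]
opening: 0.0426
```

```bash
python3 look.py 20
```

```text
38.025 [0.527  0.0748 0.1341] [ 0.63    0.1556 -0.5513] 0.042592245279402356
b []
c [('scene', array([-3.3618,  3.6519]), np.float64(1.0), 51)]
d [('top', array([ 0.4417, -0.3309]), np.float64(0.13), 98), ('scene', array([ 0.4354, -0.3273]), np.float64(0.45), 160)]
```

View pics/cs20.png

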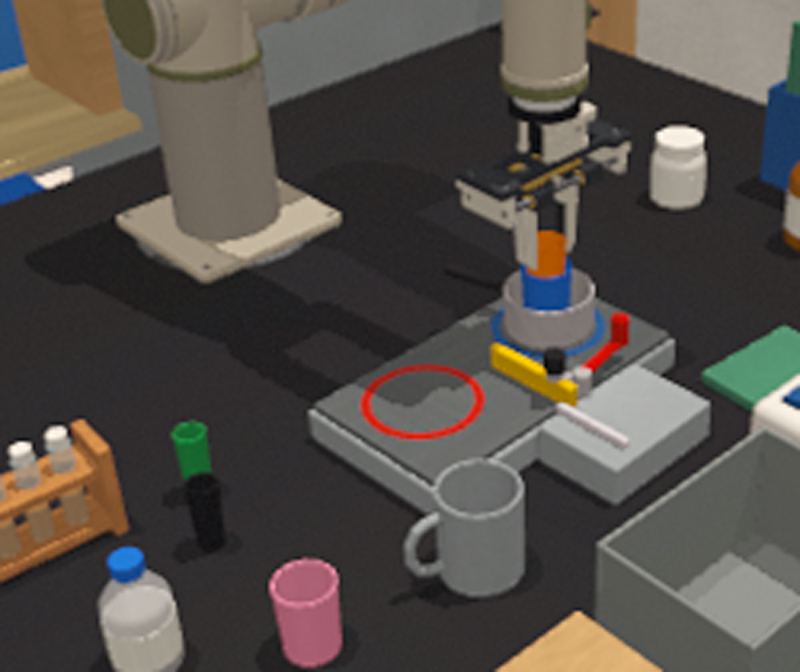

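Call:
play_rows([
  {"slide": [0, 0, -0.06], "roll": 0, "fingers": -1},
  {"slide": [0, 0, 0], "roll": 0, "fingers": 0.2},
  {"slide": [0, 0, 0], "roll": 0, "fingers": 0.2},
  {"slide": [0, 0, 0], "roll": 0, "fingers": 0.2},
  {"slide": [0, 0, 0.6], "roll": 0, "fingers": 0.2},
  {"slide": [0, 0, 0.8], "roll": 0, "fingers": 0.2},
  {"slide": [0, 0, 0.8], "roll": 0, "fingers": 0.2},
])

```text
t: 39.0
tool_pos: [0.5268, 0.0748, 0.1998]
orientation: [2.218, 0.011, -2.215]
force: [0.4, -0.3, 0.7]
opening: 0.0557
```

Call:
play_rows([
  {"slide": [-0.2, -0.966, 0], "roll": 0, "fingers": 0.1},
  {"slide": [-0.2, -0.966, 0], "roll": 0, "fingers": 0.1},
  {"slide": [-0.2, -0.966, 0], "roll": 0, "fingers": 0.1},
  {"slide": [-0.2, -0.966, 0], "roll": 0, "fingers": 0.1},
  {"slide": [-0.2, -0.966, 0], "roll": 0, "fingers": 0.1},
  {"slide": [-0.2, -0.966, 0], "roll": 0, "fingers": 0.1},
  {"slide": [-0.2, -0.966, 0], "roll": 0, "fingers": 0.1},
  {"slide": [-0.2, -0.966, 0], "roll": 0, "fingers": 0.1},
  {"slide": [-0.2, -0.966, 0], "roll": 0, "fingers": 0.1},
  {"slide": [-0.2, -0.966, 0], "roll": 0, "fingers": 0.1},
  {"slide": [-0.2, -0.966, 0], "roll": 0, "fingers": 0.1},
  {"slide": [-0.2, -0.966, 0], "roll": 0, "fingers": 0.1},
  {"slide": [-0.22, -0.966, 0], "roll": 0, "fingers": 0.1},
  {"slide": [-0.22, -0.966, 0], "roll": 0, "fingers": 0.1},
  {"slide": [0, 0, 0], "roll": 0, "fingers": 0.1},
  {"slide": [0, 0, 0], "roll": 0, "fingers": 0.1},
])

```text
t: 41.0
tool_pos: [0.4416, -0.3307, 0.1985]
orientation: [2.218, 0.01, -2.216]
force: [-0.0, 0.2, -0.2]
opening: 0.0512
```

```bash
python3 look.py 21; python3 - <<'E'
from h import *
for n in('top','scene'):
    im=cv2.imread(f'pics/{"t" if n=="top" else "s"}21.png')[:,:,::-1].copy()
    x,y=map(int,proj(n,np.array([.527,.075,.1])));crop(im,x-30,y-30,x+30,y+30,6,f'p{n}.png')
    print(n,fitcup('c',{n:near(cmask(im,'orange'),proj(n,np.array([.527,.075,.14])),15)},np.array([.527,.075]),z0=.078))
a=np.hstack([cv2.imread(f'pics/p{n}.png') for n in('top','scene')]);cv2.imwrite('pics/p21.png',a)
E
```

```text
41.0 [ 0.4416 -0.3307  0.1985] [-0.0361  0.2268 -0.2236] 0.051175216608283246
b []
c [('scene', array([-3.3618,  3.6519]), np.float64(1.0), 53)]
d [('scene', array([ 0.4376, -0.3293]), np.float64(0.46), 158)]
top (array([0.5259, 0.0727]), np.float64(0.8492647058823529))
scene (array([0.5107, 0.0865]), np.float64(0.8579545454545454))
```

View pics/p21.png

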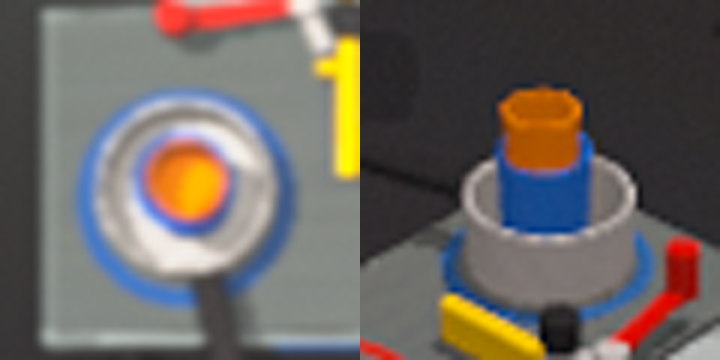

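View pics/cs21.png

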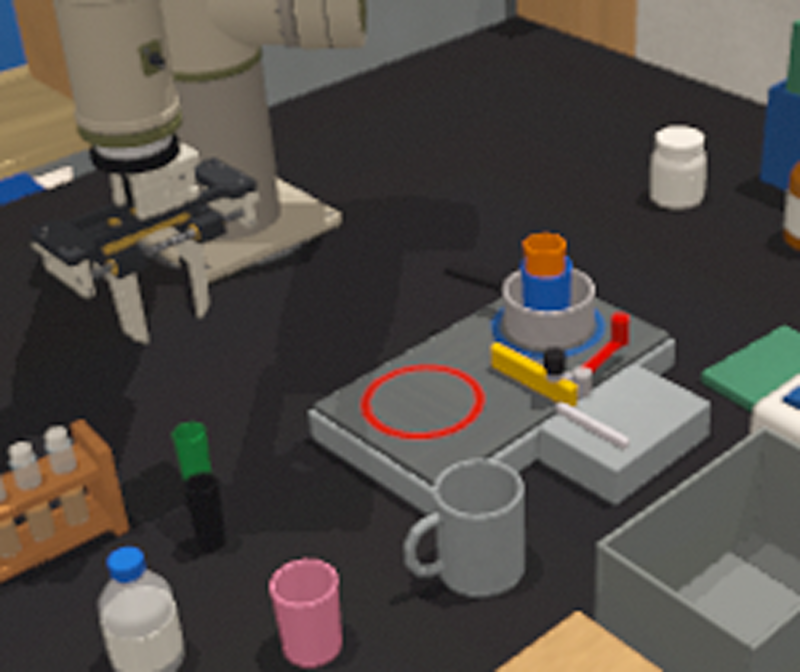

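Orange is nested in blue. Now the green cup at scene crop (190,450), not the black one at (205,512).

Call:
play_rows([
  {"slide": [0, 0, -1], "roll": 0, "fingers": 0.1},
  {"slide": [0, 0, -1], "roll": 0, "fingers": 0.1},
  {"slide": [0, 0, -1], "roll": 0, "fingers": 0.1},
  {"slide": [0, 0, -1], "roll": 0, "fingers": 0.1},
  {"slide": [0, 0, -0.8], "roll": 0, "fingers": 0.1},
  {"slide": [0, 0, 0], "roll": 0, "fingers": 0.1},
  {"slide": [0, 0, 0], "roll": 0, "fingers": -1},
  {"slide": [0, 0, 0], "roll": 0, "fingers": -1},
  {"slide": [0, 0, 0], "roll": 0, "fingers": -1},
  {"slide": [0, 0, 0], "roll": 0, "fingers": -1},
], squeeze=10)

```text
t: 42.35
tool_pos: [0.4422, -0.3316, 0.0551]
orientation: [2.218, 0.009, -2.214]
force: [-0.4, 2.3, 6.3]
opening: 0.0307
```

```bash
python3 look.py 22
```

```text
42.35 [ 0.4422 -0.3316  0.0551] [-0.4425  2.304   6.3291] 0.030747737466465384
b []
c [('scene', array([-3.3618,  3.6519]), np.float64(1.0), 51)]
d [('scene', array([ 0.4369, -0.3282]), np.float64(0.6), 144)]
```

View pics/cs22.png

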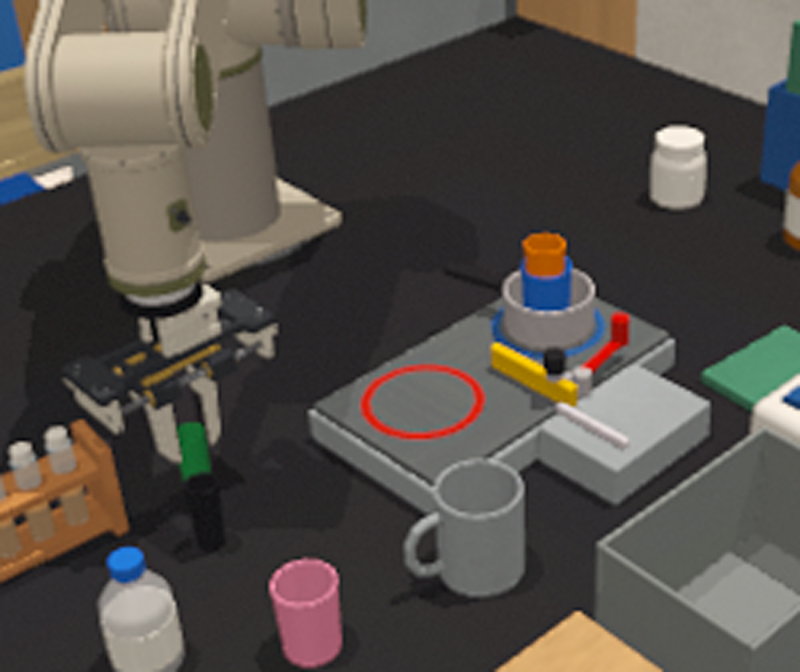

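Call:
play_rows([
  {"slide": [0, 0, 0.6], "roll": 0, "fingers": -1},
  {"slide": [0, 0, 1], "roll": 0, "fingers": -1},
  {"slide": [0, 0, 1], "roll": 0, "fingers": -1},
  {"slide": [0, 0, 1], "roll": 0, "fingers": -1},
  {"slide": [0.2, 0.968, 0.7], "roll": 0, "fingers": -1},
  {"slide": [0.2, 0.968, 0.7], "roll": 0, "fingers": -1},
  {"slide": [0.2, 0.968, 0.7], "roll": 0, "fingers": -1},
  {"slide": [0.2, 0.968, 0.6], "roll": 0, "fingers": -1},
  {"slide": [0.2, 0.968, 0], "roll": 0, "fingers": -1},
  {"slide": [0.2, 0.968, 0], "roll": 0, "fingers": -1},
  {"slide": [0.2, 0.968, 0], "roll": 0, "fingers": -1},
  {"slide": [0.2, 0.968, 0], "roll": 0, "fingers": -1},
  {"slide": [0.2, 0.968, 0], "roll": 0, "fingers": -1},
  {"slide": [0.2, 0.968, 0], "roll": 0, "fingers": -1},
  {"slide": [0.2, 0.968, 0], "roll": 0, "fingers": -1},
  {"slide": [0.2, 0.968, 0], "roll": 0, "fingers": -1},
  {"slide": [0.21, 0.968, 0], "roll": 0, "fingers": -1},
  {"slide": [0.21, 0.968, 0], "roll": 0, "fingers": -1},
  {"slide": [0, 0, 0], "roll": 0, "fingers": -1},
  {"slide": [0, 0, 0], "roll": 0, "fingers": -1},
])

```text
t: 44.95
tool_pos: [0.5258, 0.0752, 0.2432]
orientation: [2.217, 0.01, -2.216]
force: [0.0, -0.6, -0.3]
opening: 0.0309
```

```bash
python3 look.py 23
```

```text
44.95 [0.5258 0.0752 0.2432] [ 0.0146 -0.6203 -0.2643] 0.030937865192877185
b []
c [('scene', array([-3.3618,  3.6519]), np.float64(1.0), 54)]
d []
```

View pics/cs23.png

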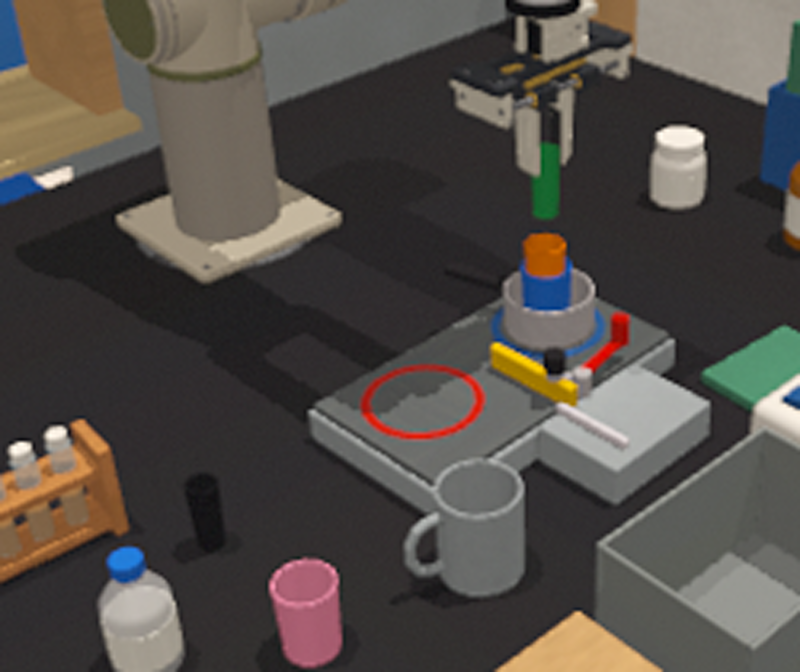

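Call:
play_rows([
  {"slide": [0.03, 0, -0.6], "roll": 0, "fingers": -1},
  {"slide": [0, 0, -0.4], "roll": 0, "fingers": -1},
  {"slide": [0, 0, -0.4], "roll": 0, "fingers": -1},
  {"slide": [0, 0, -0.4], "roll": 0, "fingers": -1},
  {"slide": [0, 0, -0.4], "roll": 0, "fingers": -1},
  {"slide": [0, 0, -0.3], "roll": 0, "fingers": -1},
  {"slide": [0, 0, -0.15], "roll": 0, "fingers": -1},
  {"slide": [0, 0, 0], "roll": 0, "fingers": -1},
  {"slide": [0, 0, 0], "roll": 0, "fingers": -1},
])

```text
t: 46.18
tool_pos: [0.5271, 0.0756, 0.1636]
orientation: [2.218, 0.011, -2.216]
force: [0.2, -0.6, -1.1]
opening: 0.0305
```

```bash
python3 look.py 24
```

```text
46.175 [0.5271 0.0756 0.1636] [ 0.1949 -0.5594 -1.1415] 0.030500402946314956
b []
c [('scene', array([-3.3618,  3.6519]), np.float64(1.0), 54)]
d []
```

View pics/cs24.png

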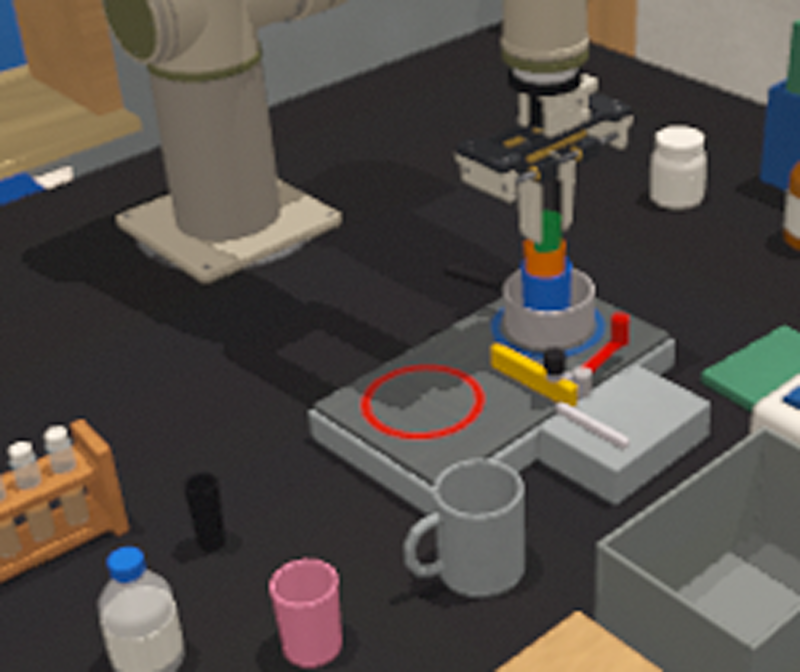

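Lower 2 mm more, release, retreat up and away.

Call:
play_rows([
  {"slide": [0, 0, -0.06], "roll": 0, "fingers": -1},
  {"slide": [0, 0, 0], "roll": 0, "fingers": 0},
  {"slide": [0, 0, 0], "roll": 0, "fingers": 0},
  {"slide": [0, 0, 0], "roll": 0, "fingers": 0},
  {"slide": [0, 0, 0.6], "roll": 0, "fingers": 0},
  {"slide": [0, 0, 0.8], "roll": 0, "fingers": 0},
  {"slide": [0, 0, 1], "roll": 0, "fingers": 0},
  {"slide": [-0.2, 0.9, 0], "roll": 0, "fingers": 0},
  {"slide": [-0.2, 0.9, 0], "roll": 0, "fingers": 0},
  {"slide": [-0.2, 0.9, 0], "roll": 0, "fingers": 0},
  {"slide": [-0.2, 0.9, 0], "roll": 0, "fingers": 0},
  {"slide": [-0.2, 0.9, 0], "roll": 0, "fingers": 0},
  {"slide": [-0.2, 0.9, 0], "roll": 0, "fingers": 0},
  {"slide": [-0.2, 0.9, 0], "roll": 0, "fingers": 0},
  {"slide": [-0.2, 0.9, 0], "roll": 0, "fingers": 0},
  {"slide": [0, 0, 0], "roll": 0, "fingers": 0},
  {"slide": [0, 0, 0], "roll": 0, "fingers": 0},
  {"slide": [0, 0, 0], "roll": 0, "fingers": 0},
])

```text
t: 48.52
tool_pos: [0.4792, 0.2908, 0.2337]
orientation: [2.218, 0.009, -2.217]
force: [-0.4, 0.3, 0.4]
opening: 0.0468
```

```bash
python3 - <<'E'
from h import *
print(robot.read_state()['tool_pos'])
for n in('top','scene'):
    im=shot(n,n+'25.png')
    x,y=map(int,proj(n,np.array([.527,.075,.1])));crop(im,x-35,y-35,x+35,y+35,5,f'p{n}.png')
    if n=='top':
        m=near(cmask(im,'red'),(295,181),6);print('lever knob',atz('top',np.argwhere(m).mean(0)[::-1],.095))
        ys,xs=np.nonzero(near(cmask(im,'yellow'),(325,195),25));print('gate px',xs.min(),xs.max(),ys.min(),ys.max())
    # expected rims
    print(n,[np.round(np.array(proj(n,np.array([.527,.075,z]))),1) for z in(.095,.125,.153,.181)], (x,y))
a=np.hstack([cv2.imread(f'pics/p{n}.png') for n in('top','scene')]);cv2.imwrite('pics/p25.png',a)
E
```

```text
[0.4792 0.2908 0.2337]
lever knob [0.6242 0.0834 0.095 ]
gate px 320 327 186 209
top [array([297.7, 210.7]), array([297.3, 209.7]), array([296.9, 208.8]), array([296.5, 207.8])] (297, 210)
scene [array([320.7, 190. ]), array([320.6, 182.6]), array([320.6, 175.6]), array([320.5, 168.5])] (320, 188)
```

View pics/p25.png

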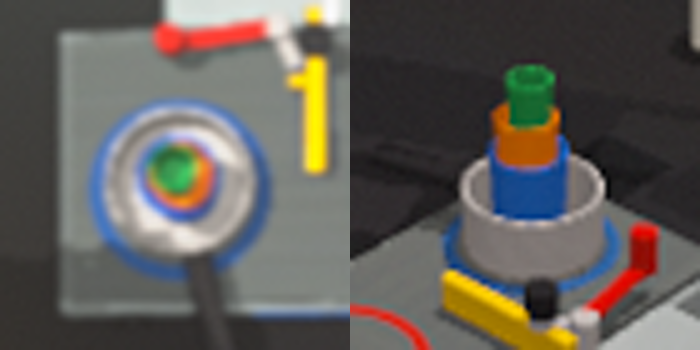

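View pics/scene25.png

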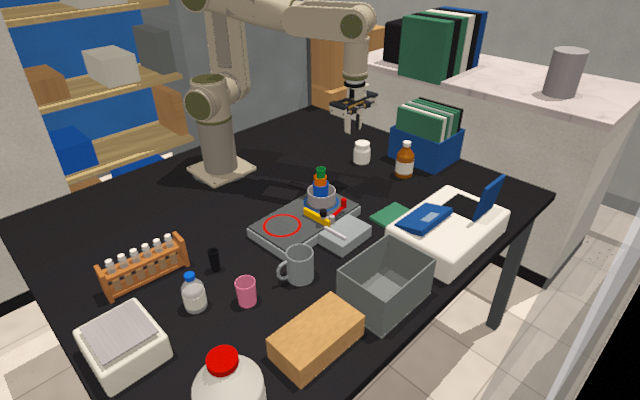

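```bash
python3 -c "
from h import *
im=cv2.imread('pics/t1.png')[:,:,::-1].copy();m=near(cmask(im,'red'),(295,181),6);print(atz('top',np.argwhere(m).mean(0)[::-1],.095))
print(robot.close_job())"
```

```text
[0.6271 0.0837 0.095 ]
the job is handed in; nothing more can be done
None
```

The pot is parked on the blue ring, the gate is shut and locked, and the three cups present are nested in the pot. The job was handed in at about 48.6 s of the 210 s allowed.

- **Lever, gate and pot:** I flipped the lever free and drew the gate back about 64 mm. I slid the pot by its handle to the blue ring, pushed the gate home until it stopped, and turned the lever back to locked.
- **Cups:** I nested the blue cup in the pot, the orange in the blue and the green in the orange. The white cup was absent. I left the pink and black look-alikes where they were.

**Last checks:**
- **Gate and pot:** The gate's pixels were identical to the first shut view. The pot sat within a few millimetres of the ring's centre.
- **Cups:** The cup rims appeared where a stack with 28 mm steps should be, and the cups looked upright. The numeric fit of the orange cup in the stack failed because the mask picked up too little of it. The scene-camera fit of the blue cup in the pot came out 10–15 mm from the top-camera fit. I therefore judged the nesting by eye and by rim positions.
- **Lever:** Its knob read about 3 mm from its starting place in the top view, roughly 0.04 rad and on the locked side. That is within the 0.15 rad allowed.

No knock to the pot or the blue cup was seen. In the last pictures the bystanders looked unmoved and the arm was clear of everything.

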